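# Set a radius gauge on a pottery restoration table

### The arm

A 6-joint arm with a two-finger parallel gripper is mounted at the origin on the work surface. World frame = base frame: x ahead of the robot, y to its left, z up, the work surface at z = 0. Lengths are in m, angles in rad, forces in N, time in s.
With the tool pointing down it reaches from about 0.25 to 0.725 m from the base axis. Payload 4 kg.
Tool frame: the origin (TCP) lies midway between the tips of the shut fingers; the grasp point (between the pads) lies 19 mm behind it; y points along the fingers, z is the direction in which the jaws open and shut, and the axes are right-handed (so a half turn about y gives the same grasp; the last joint's range is limited). The gripper opens to 85 mm and grips with 20 to 120 N. Pads are 22 mm wide; open, the fingers measure 114 mm over their backs; the gripper's body (76 mm by 85 mm) begins 54 mm behind the grasp point. The pads swing forward as they close: fully open they stand 13 mm farther back than shut.
Start: joints at [-1.187, 0.241, 0.005, 1.335, 0, 1.571], TCP at [0.187, -0.464, 0.231] pointing down, gripper open.
Joint ranges: [-2.72, 2.72], [-1.05, 1.87], [-1.09, 1.28], [-1.99, 2.15], [-1.42, 1.44], [-3.14, 3.14]. Speed limits (rad/s): [2.79, 2.79, 3.14, 3.14, 3.14, 3.14].

### API

Orientations are given as a unit quaternion [x, y, z, w].
In Python, from workcell import bot gives the robot as it stands. The module is installed in compiled form; this text tells all that it offers.
- The arm moves only by the shell command python3 -m handwheel 'ROWS' [OPENING]. ROWS is JSON, a list of rows, each a list of 6 numbers: the shift along the tool's x, y, z in units of 25 mm (1.0 is 25 mm), then the turn, a rotation vector about the tool's x, y, z in units of 10 degrees (1.0 is 10 degrees). A call has exactly 5 rows; each row is the pose to reach, as a shift and turn from the pose commanded when the call began, along the tool's axes at that moment; what a row does not reach only later rows make up. A row lasts 1/8 s, in which the tool goes at most 62.5 mm and 10.7 degrees, less where a joint would pass 70% of its speed; a pose out of reach is approached as far as the arm can. A call with a gripper value outside its range is refused whole. OPENING is the gripper command: -1 is shut, 1 is fully open, values between are in proportion, set as the call begins (- or left out, the last holds). The fingers move at their own pace and stop on an object; the grip force is fixed at half the most. Time passes only in rows, so rows that repeat a pose let the fingers close, or fill a call up. It gives the time, the measured TCP pose, the force and the opening at its end, in the units of the state.
- bot.get_obs(): the state, without advancing time (a new reading comes with each control period).
- bot.camera(name): name is "side" or "top" or "wrist"; returns a dict with "color" (480x640x3 uint8, red, green, blue), "fx", "fy", "cx", "cy" (pixels), "rvec" (rotation vector, rad) and "tvec" (3), from world to camera coordinates, as OpenCV has them. Camera axes: x right, y down, z forward; pixel columns grow to the right and rows downward; lengths in m; the calibration is good to about 2 mm. The wrist camera is an equidistant fisheye: a pixel r from the principal point sees the ray r / f radians off the axis. A picture is of the moment at which its call begins. There is no depth.
- bot.job_done(): hands the job in, once; it reports no verdict.
The state is a dict: "clock": time; "joint_pos": joint angles; "joint_vel": joint speeds; "tau": joint torques, N m; "eef_pos": TCP position; "tool_rot": TCP orientation; "ft_force": force on the tool from outside, world axes, zero at the start; "ft_torque": the same for the moment, N m; "grip_width": finger opening in m.
Only numpy, scipy, OpenCV 4.12 (cv2) and the standard library are available. Lean on these libraries where they do the work, as an engineer would, in place of code of your own. Each camera call takes 0.05 s, during which the arm holds its last target.

### The job

With the gauge's telescoping arm still closed, take the pointed pin from the wooden block and stand it, point up and fully home, in the bore of the arm; let go of it, then push the lock button fully down and draw the arm out by its knob until its index finger is level with the marker on the scale. A spring pulls the arm back, so finish while gripping the knob and holding the arm still at the mark, with the pin standing in it. Leave the marker, the other two pins and everything else on the table where they are.

Things in the scene. Friction and masses are not known exactly. Their poses are not given: they have to be found in the camera images.
- gauge: Radius gauge, fixed; foot 105 x 345 x 10 mm. Origin on the table under the arm's axis, at the sleeve's mouth; its y is the way the arm extends, z up. Aluminium sleeve 44 mm wide, 160 mm long towards -y, top 56 mm above the table. Scale ledge along the arm, 32 to 68 mm to the -x side of the axis, top at 26 mm, ticks every 10 mm, every fifth longer.
- boom: The telescoping arm: steel bar in the sleeve, dark steel head (40 mm wide, top 54 mm above the table, 5 to 106 mm beyond the sleeve's mouth when closed). Its frame equals the gauge's when closed and shifts along the gauge's y; travel 120 mm. Locked, it stops after 1 to 2 mm. Unlocked, a spring draws it back with 3 N (closed) to 5 N (out).
- boom_bore (a point): Centre of the mouth of the round vertical bore in the top of the arm's head: 16.5 mm diameter, 30 mm deep, chamfered, 54 mm above the table, 55 mm further out along y than the knob. Axes as the gauge's.
- boom_knob (a point): Centre of the top of the black round knob standing on the arm's head: 22 mm diameter, 38 mm high, its top 92 mm above the table.
- boom_index (a point): Tip of the slim index finger, fixed to the arm beside the knob, which points to the gauge's -x side over the scale; 28 mm above the table, 46 mm to the -x side of the axis, same y as the knob. Axes as the gauge's.
- rider_mark (a point): The target on the scale: the point of the marker, a small dark steel slide (16 x 10 x 12 mm, top at 38 mm) on the ledge's outer edge. It starts 50 to 100 mm further along the gauge's y than the index and must not be shifted. The arm is at the mark when boom_index and rider_mark have the same gauge y.
- lock_button (a joint): Travel of the lock button in m, 0 = up and locked, 0.008 = fully down; the arm is free above 0.005. It takes about 4 N (stiction, no spring) and stays down where it is pushed.
- button_top (a point): Centre of the top of the black round lock button (22 mm diameter) on the sleeve, 120 mm behind the sleeve mouth; its top is 72 mm above the table when up, 64 mm when fully down; it stands in a collar of 32 mm diameter whose top is 60 mm above the table.
- pin_block: Fixed wooden block 150 x 46 x 32 mm (x, y, z); origin at the centre of its underside; three holes 50 mm apart along its x axis, each 22 mm deep, hold the three pins in any order, feet 10 mm above the table.
- pin_pointed: The steel pin to use: round shank 14 mm diameter and 66 mm long, then a 14 mm cone to a point, 80 mm in all, about 80 g. Origin at the centre of its foot, z up along the shank; 58 mm of it shows above the block, 50 mm above the arm's head when home.
- pin_flat: Another steel pin with the same shank, with a flat disc on top 24 mm in diameter, 73 mm in all. Leave it.
- pin_ball: Another steel pin with the same shank, with a ball on top 20 mm in diameter, 82 mm in all. Leave it.
- tumbler: Bystander: drinking glass, 64 mm diameter, 85 mm high; origin under its centre.
- jar: Bystander: closed glass jar, 72 mm diameter, 100 mm high; origin under its centre.
- sherd_large: Bystander: flat terracotta sherd about 100 x 75 mm, 16 mm high; origin under its centre.
- sherd_small: Bystander: flat terracotta sherd about 60 x 50 mm, 16 mm high; origin under its centre.
- brush: Bystander: flat brush with wooden handle, 170 mm long lying along its x; origin under its middle.
- spatula: Bystander: steel spatula with wooden handle, 190 mm long lying along its x; origin under its middle.
- clamp: Bystander: black spring clamp, about 115 x 60 mm, 20 mm high, lying flat; origin under its middle.

How it is judged:
By the outcome, as a careful person would: the job done as asked, in the order asked, and still so for the second after the job is handed in, while the arm keeps its last pose, push and grip.
It also fails if it takes over 61 s, if anything falls off the work surface, if the arm or the gripper's body presses on something with over 40 N, if the wrist force passes 120 N, or if a joint passes its speed limit or range.

## Working session

There is one attempt and no reset: what is moved stays moved. The work goes in short steps, Python scripts to look and compute and a shell command to move; the robot and the scene stay as the last step left them, time stands still between calls to the robot, and variables do not carry over. Pictures are saved under pics/ and viewed, and the job is handed in when it is done.

```bash
mkdir -p pics; ls
python3 - <<'E'
from workcell import bot
import cv2
print(bot.get_obs())
for n in ["side","top","wrist"]:
    c=bot.camera(n); cv2.imwrite(f"pics/{n}0.png",c["color"][:,:,::-1]); print(n,{k:v for k,v in c.items() if k!="color"})
E
```

```text
pics
{'clock': 0.0, 'joint_pos': array([-1.18696484e+00,  2.41424735e-01,  3.74075694e-03,  1.33521524e+00,
        1.51315034e-05,  1.57077674e+00]), 'joint_vel': array([-0.00076683,  0.00043892,  0.00047231, -0.00087926, -0.00109252,
        0.0006801 ]), 'tau': array([-1.13440710e-03, -3.72318971e+01,  2.52407044e+01,  1.67976430e-02,
       -1.32523319e-04, -2.12724558e-06]), 'eef_pos': array([ 0.18700605, -0.46303184,  0.23041341]), 'tool_rot': array([-0.13501669,  0.6948539 , -0.69339218,  0.13474358]), 'ft_force': array([ 0.42595634,  0.56857448, -0.040452  ]), 'ft_torque': array([ 0.02694564, -0.00516492, -0.07564579]), 'grip_width': 0.08490429988443433}
side {'fx': 540.8119567497591, 'fy': 540.8119567497591, 'cx': 310.8038430174046, 'cy': 241.37330412464368, 'rvec': array([ 0.89213594, -2.48821866,  1.08708289]), 'tvec': array([0.40220937, 0.31750381, 0.83100462])}
top {'fx': 466.9581955474592, 'fy': 466.9581955474592, 'cx': 319.442266757214, 'cy': 245.1023484989558, 'rvec': array([ 2.16132343, -2.15373967,  0.19047764]), 'tvec': array([-0.05898962,  0.56983821,  1.08615231])}
wrist {'fx': 371.64829954431775, 'fy': 371.64829954431775, 'cx': 317.8932945812229, 'cy': 229.3854253654177, 'rvec': array([-2.40495696,  1.62132188,  0.2332441 ]), 'tvec': array([-0.49919938, -0.03688515,  0.37858475])}
```

View pics/top0.png

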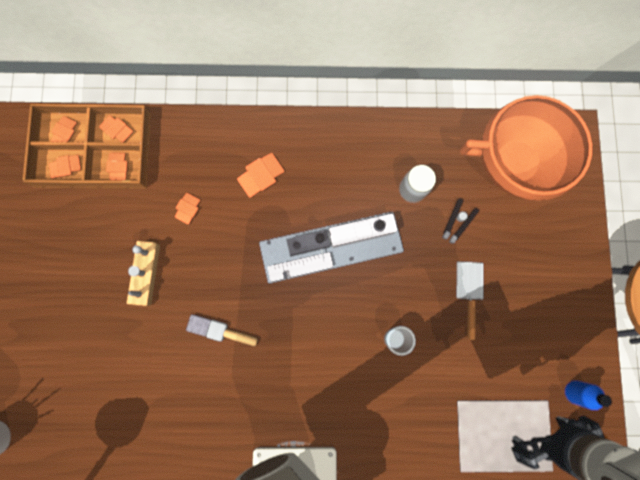

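View pics/side0.png

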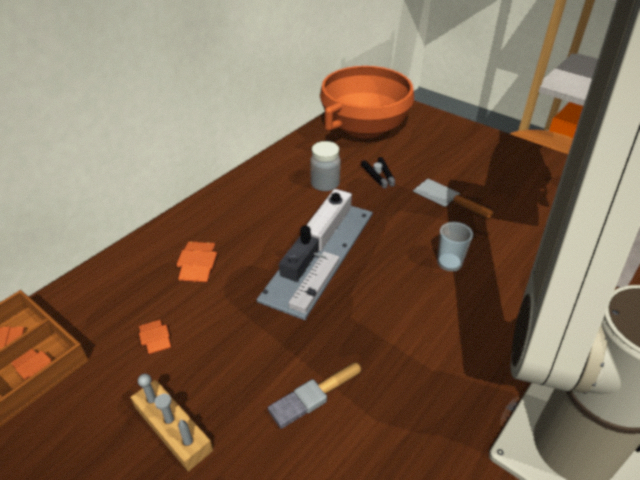

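View pics/wrist0.png

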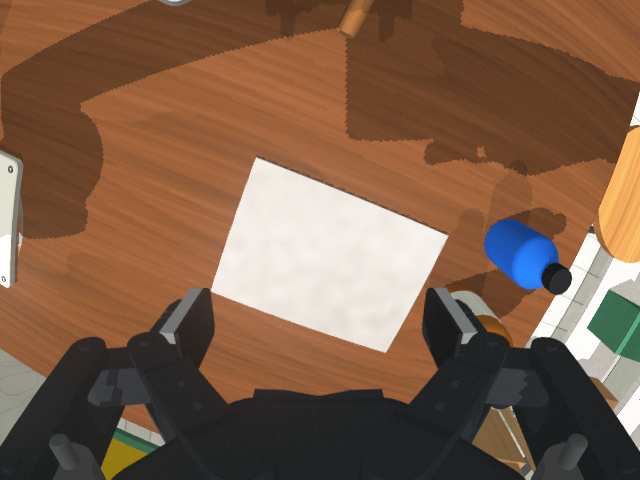

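Run:
```python
import cv2
t=cv2.imread("pics/top0.png"); s=cv2.imread("pics/side0.png")
a=cv2.resize(t[205:290,250:410],None,fx=5,fy=5,interpolation=3)
cv2.imwrite("pics/tg.png",a)
b=cv2.resize(t[230:315,110:180],None,fx=7,fy=7,interpolation=3)
cv2.imwrite("pics/tb.png",b)
cv2.imwrite("pics/sb.png",cv2.resize(s[360:480,110:230],None,fx=5,fy=5,interpolation=3))
cv2.imwrite("pics/sg.png",cv2.resize(s[180:325,250:380],None,fx=4,fy=4,interpolation=3))
```

```text
(no output)
```

View pics/tg.png

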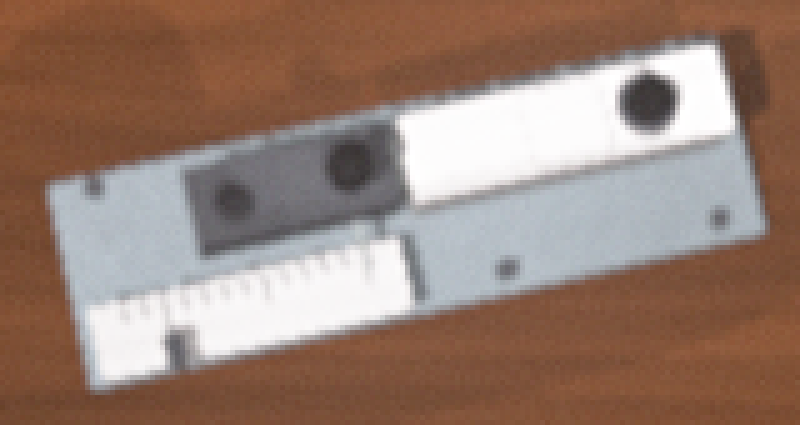

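View pics/tb.png

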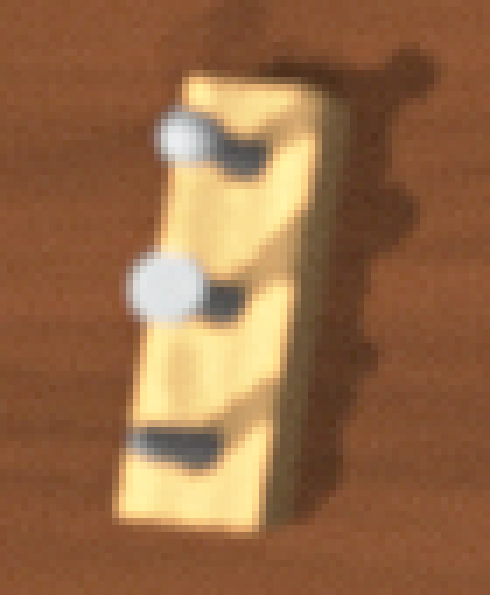

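View pics/sb.png

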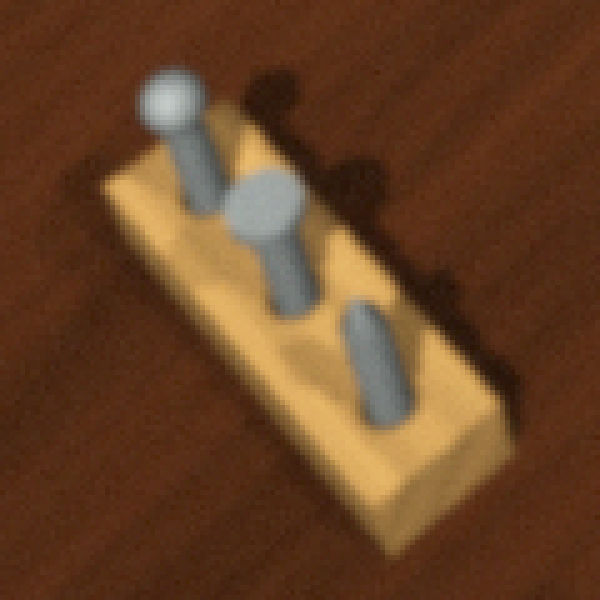

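View pics/sg.png

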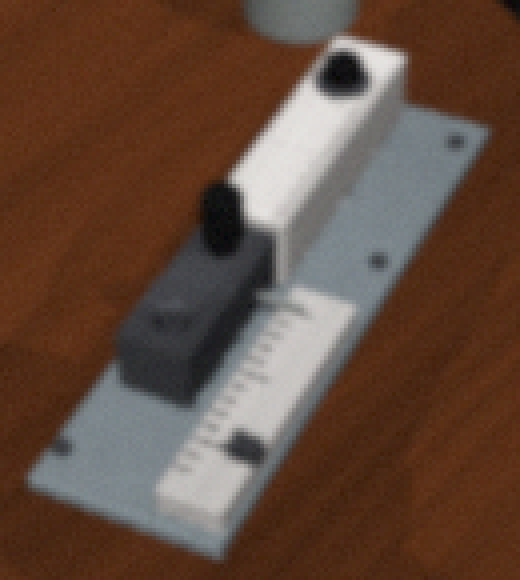

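```bash
cat > h.py <<'E'
import numpy as np, cv2
from scipy.optimize import least_squares
from scipy.spatial.transform import Rotation as R
CAM={"side":dict(f=540.8119567497591,cx=310.8038430174046,cy=241.37330412464368,rvec=[0.89213594,-2.48821866,1.08708289],tvec=[0.40220937,0.31750381,0.83100462]),
"top":dict(f=466.9581955474592,cx=319.442266757214,cy=245.1023484989558,rvec=[2.16132343,-2.15373967,0.19047764],tvec=[-0.05898962,0.56983821,1.08615231])}
def proj(c,P):
    p=R.from_rotvec(c["rvec"]).apply(P)+np.array(c["tvec"]); 
    if c.get("fish"):
        r=np.linalg.norm(p[:2]); th=np.arctan2(r,p[2]); return np.array([c["cx"],c["cy"]])+c["f"]*th*p[:2]/r
    return np.array([c["cx"],c["cy"]])+c["f"]*p[:2]/p[2]
def wcam(c): return dict(fish=1,f=c["fx"],cx=c["cx"],cy=c["cy"],rvec=c["rvec"],tvec=c["tvec"])
def crop(U,V,s,ou,ov): return np.array([(U+.5)/s-.5+ou,(V+.5)/s-.5+ov])
def ray(c,u,v):
    d=np.array([u-c["cx"],v-c["cy"]])/c["f"]
    if c.get("fish"):
        th=np.linalg.norm(d); d=np.r_[np.sin(th)*d/th,np.cos(th)]
    else: d=np.r_[d,1]
    Rt=R.from_rotvec(c["rvec"]).inv(); return Rt.apply(-np.array(c["tvec"])),Rt.apply(d)
def atz(c,u,v,z):
    o,d=ray(c,u,v); return (o+d*(z-o[2])/d[2])
def rz(a,p): c,s=np.cos(a),np.sin(a); return np.array([c*p[0]-s*p[1],s*p[0]+c*p[1],p[2]])
E
python3 - <<'E'
from h import *
T=lambda U,V:crop(U,V,5,250,205); S=lambda U,V:crop(U,V,4,250,180)
t,s=CAM["top"],CAM["side"]
# obs: cam, pix, fn(k)->local
obs=[(t,T(395,113),lambda k:(.022,0,.056)),(t,T(408,208),lambda k:(-.022,0,.056)),(t,T(718,40),lambda k:(.022,-.16,.056)),(t,T(738,133),lambda k:(-.022,-.16,.056)),
(t,T(350,162),lambda k:(0,k,.092)),(t,T(233,200),lambda k:(0,k+.055,.054)),(t,T(648,100),lambda k:(0,-.12,.072)),
(s,S(277,230),lambda k:(-.022,0,.056)),(s,S(335,38),lambda k:(.022,-.16,.056)),(s,S(405,55),lambda k:(-.022,-.16,.056)),(s,S(343,67),lambda k:(0,-.12,.072)),
(s,S(222,190),lambda k:(0,k,.092)),(s,S(170,315),lambda k:(0,k+.055,.054)),]
def f(p):
    return np.concatenate([proj(c,rz(p[2],fn(p[3]))+np.array([p[0],p[1],0]))-q for c,q,fn in obs])
r=least_squares(f,[.4,0,.2,.03],loss="soft_l1"); print(r.x); print(f(r.x).reshape(-1,2).round(1))
for a in [(T(180,362),t),(S(232,440),s)]:
    w=atz(a[1],*a[0],.026 if 0 else .038); print("marker",rz(-r.x[2],w-np.array([r.x[0],r.x[1],0])))
B=lambda U,V:crop(U,V,7,110,230); D=lambda U,V:crop(U,V,5,110,360)
print([atz(t,*B(205,455),.032).round(4),atz(t,*B(130,440),.09).round(4),atz(s,*D(360,303),.09).round(4),atz(s,*D(388,415),.032).round(4)])
ob=[(t,B(185,78),(.075,.023)),(t,B(265,530),(-.075,-.023)),(t,B(115,520),(-.075,.023)),(s,D(103,185),(.075,.023)),(s,D(505,400),(-.075,-.023)),(s,D(385,505),(-.075,.023)),(s,D(225,100),(.075,-.023))]
g=lambda p:np.concatenate([proj(c,rz(p[2],(*l,.032))+np.array([p[0],p[1],0]))-q for c,q,l in ob])
r=least_squares(g,[.4,.4,0],loss="soft_l1");print(r.x,g(r.x).reshape(-1,2).round(1)); print(rz(r.x[2],(-.05,0,0))+np.r_[r.x[:2],0])
E
```

```text
[ 0.58889524 -0.08075766  0.22918247  0.02617102]
[[-1.2  0.6]
 [ 0.4 -0.8]
 [-1.6  0.9]
 [-1.1 -0.3]
 [-0.3 -0.5]
 [ 0.3 -0.5]
 [-0.3 -0.1]
 [ 1.6 -0.9]
 [ 0.4 -0.9]
 [ 0.6 -0. ]
 [-0.  -1.5]
 [-0.3  0.3]
 [ 0.4  0.1]]
marker [-0.0696402   0.12382163  0.038     ]
marker [-0.05737451  0.12917585  0.038     ]
[array([0.4503, 0.3721, 0.032 ]), array([0.4527, 0.3759, 0.09  ]), array([0.4508, 0.3748, 0.09  ]), array([0.4488, 0.3786, 0.032 ])]
[ 0.50187001  0.36917173 -0.08152785] [[ 0.2  0.6]
 [-0.8 -0.1]
 [ 1.2 -0.3]
 [ 0.1  0.6]
 [ 0.3 -0.3]
 [-0.8  0.1]
 [ 0.1 -0.2]]
[0.45203609 0.3732436  0.        ]
```

```bash
cat >> h.py <<'E'
def plan(o,tgt,jawyaw,tilt0=True):
    """tgt TCP world; jawyaw: angle of tool z in world xy (mod pi). prints shift & rot units"""
    Rc=R.from_quat(o["tool_rot"]); M=Rc.as_matrix()
    cur=np.arctan2(M[1,2],M[0,2])
    d=(jawyaw-cur+np.pi/2)%np.pi-np.pi/2
    y=cur+d; z=np.array([np.cos(y),np.sin(y),0]); yy=np.array([0,0,-1.]); x=np.cross(yy,z)
    Rt=R.from_matrix(np.c_[x,yy,z]); 
    rot=(Rc.inv()*Rt).as_rotvec(); sh=M.T@(np.array(tgt)-o["eef_pos"])
    print("pos",o["eef_pos"].round(4),"shift",(sh/.025).round(3),"rot",np.degrees(rot).round(2)/10,"jaw",np.degrees(cur).round(1),"q6",o["joint_pos"][5].round(2),"F",o["ft_force"].round(1),"w",round(o["grip_width"],4),"t",o["clock"])
E
python3 - <<'E'
from h import *
from workcell import bot
o=bot.get_obs(); print(R.from_quat(o["tool_rot"]).as_matrix().round(3))
plan(o,[.452,.3745,.25],np.pi/2-.0815)
E
```

```text
[[-0.927 -0.001  0.374]
 [-0.374  0.001 -0.927]
 [ 0.    -1.    -0.002]]
pos [ 0.187  -0.4632  0.2306] shift [-22.373  -0.732 -27.103] rot [9.000e-03 2.666e+00 2.000e-03] jaw -68.0 q6 1.57 F [0.3 0.6 0.2] w 0.0852 t 0.15
```

```bash
sed -i 's|d=(jawyaw-cur+np.pi/2)%np.pi-np.pi/2|d=(jawyaw-cur+np.pi)%(2*np.pi)-np.pi|' h.py
cat > p.py <<'E'
import sys
from h import *
from workcell import bot
a=[float(eval(v)) for v in sys.argv[1:5]]
plan(bot.get_obs(),a[:3],np.radians(a[3]))
E
python3 p.py .452 .3745 .25 85.33
python3 -m handwheel '[[-1.5,-0.2,-1.8,0,-1,0],[-3,-0.3,-3.6,0,-2,0],[-4.5,-0.5,-5.4,0,-3,0],[-6,-0.7,-7.2,0,-4,0],[-7.5,-0.7,-9,0,-5,0]]'; python3 p.py .452 .3745 .25 85.33
```

```text
pos [ 0.187  -0.4632  0.2306] shift [-22.373  -0.732 -27.103] rot [ 3.0000e-03 -1.5334e+01 -1.2000e-02] jaw -68.0 q6 1.57 F [0.3 0.6 0.2] w 0.0852 t 0.15
clock: 0.78
eef_pos: [0.2772, -0.1832, 0.2491]
tool_rot: [0.417, -0.571, 0.571, -0.417]
ft_force: [1.8, -0.6, 0.2]
grip_width: 0.0858
pos [ 0.2772 -0.1832  0.2491] shift [-23.379  -0.038  -0.134] rot [-5.0000e-03 -1.0306e+01  7.0000e-03] jaw -17.7 q6 1.3 F [ 1.8 -0.6  0.2] w 0.0858 t 0.775
```

```bash
python3 -m handwheel '[[-2.3,0,0,0,-1,0],[-4.6,0,0,0,-2,0],[-6.9,0,0,0,-3,0],[-9.2,0,0,0,-4,0],[-11.5,0,0,0,-5,0]]' >/dev/null; python3 p.py .452 .3745 .25 85.33
```

```text
pos [0.3659 0.0906 0.2489] shift [-7.75  -0.045  8.987] rot [-1.000e-03 -5.298e+00  4.000e-03] jaw 32.3 q6 1.25 F [0.2 0.4 0.6] w 0.0856 t 1.4
```

```bash
python3 -m handwheel '[[-1.6,0,1.8,0,-1.06,0],[-3.2,0,3.6,0,-2.12,0],[-4.8,0,5.4,0,-3.2,0],[-6.4,0,7.2,0,-4.3,0],[-7.7,0,9,0,-5.3,0]]' >/dev/null; python3 p.py .452 .3745 .25 85.33
python3 - <<'E'
from workcell import bot
import cv2
c=bot.camera("wrist"); cv2.imwrite("pics/w1.png",c["color"][:,:,::-1])
import pickle; pickle.dump(c,open("w1.pkl","wb"))
E
```

```text
pos [0.4545 0.3732 0.2484] shift [-0.103 -0.066  0.042] rot [ 0.003  0.007 -0.002] jaw 85.4 q6 0.77 F [0.8 0.8 0.3] w 0.0849 t 2.025
```

View pics/w1.png

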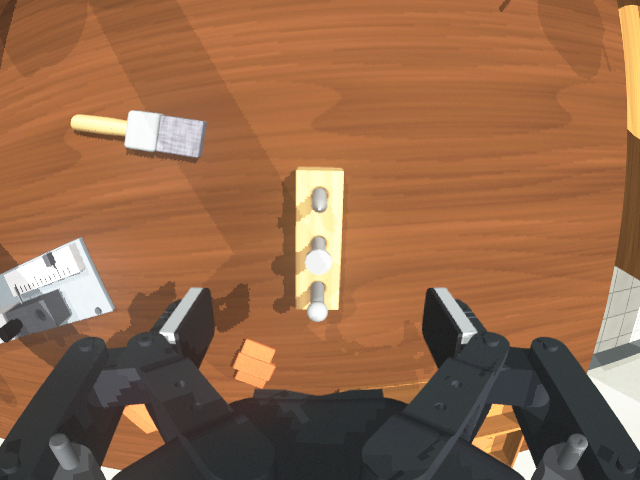

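Run:
```python
import cv2
s=cv2.imread("pics/w1.png"); cv2.imwrite("pics/w1z.png",cv2.resize(s[160:320,280:360],None,fx=3.75*2-.5,fy=3.75,interpolation=3) if 0 else cv2.resize(s[160:245,275:365],None,fx=6,fy=6,interpolation=3))
```

```text
(no output)
```

View pics/w1z.png

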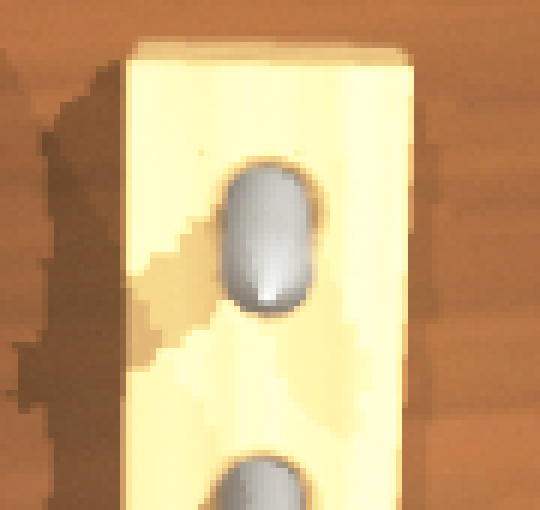

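```bash
python3 - <<'E'
from h import *
import pickle
c=wcam(pickle.load(open("w1.pkl","rb")))
C=lambda U,V:crop(U,V,6,275,160)
print(atz(c,*C(267,298),.09),atz(c,*C(267,207),.032),"corners",atz(c,*C(127,62),.032),atz(c,*C(412,66),.032))
# camera pose relative to tool
from workcell import bot
E
python3 p.py .4515 .374 .12 85.33
```

```text
[0.45297981 0.3738273  0.09      ] [0.45109255 0.37417163 0.032     ] corners [0.42542284 0.3535459  0.032     ] [0.42973034 0.39936628 0.032     ]
pos [0.4566 0.3792 0.2455] shift [-0.183  5.019 -0.238] rot [-0.016  0.049 -0.004] jaw 85.8 q6 0.76 F [4.6 5.9 0.4] w 0.0855 t 2.075
```

```bash
python3 -m handwheel '[[-0.05,0.8,0,0,0,0],[-0.1,1.6,-0.1,0,0,0],[-0.15,2.4,-0.15,0,0,0],[-0.15,3,-0.2,0,0,0],[-0.15,3,-0.2,0,0,0]]' >/dev/null; python3 p.py .4522 .374 .043 85.33
```

```text
pos [0.4496 0.3655 0.1723] shift [0.085 5.173 0.358] rot [ 0.013 -0.037 -0.013] jaw 85.0 q6 0.77 F [ 0.3  0.1 -0.2] w 0.0856 t 2.7
```

```bash
python3 -m handwheel '[[0.05,0.7,0.2,0,0,0],[0.08,1.4,0.36,0,-0.04,0],[0.08,2,0.36,0,-0.04,0],[0.08,2.5,0.36,0,-0.04,0],[0.08,2.5,0.36,0,-0.04,0]]' >/dev/null; python3 p.py .4522 .374 .043 85.33
python3 - <<'E'
from workcell import bot
import cv2
from h import *
c=bot.camera("wrist"); cv2.imwrite("pics/w2.png",c["color"][:,:,::-1])
c=wcam(c); print(proj(c,[.4522,.374,.09]),proj(c,[.4522,.374,.032]))
E
```

```text
pos [0.4523 0.3745 0.1097] shift [ 2.000e-03  2.668e+00 -1.400e-02] rot [ 0.013  0.006 -0.013] jaw 85.4 q6 0.77 F [-0.1  0.6  0.2] w 0.0852 t 3.325
[318.11934657 278.27339707] [318.20882964 240.98129746]
```

View pics/w2.png

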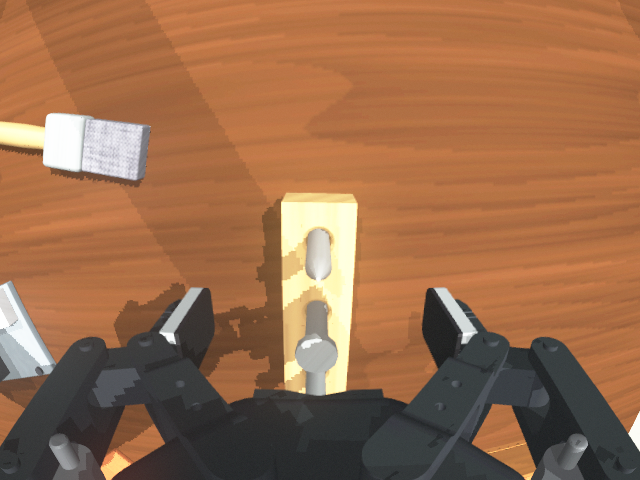

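```bash
python3 -m handwheel '[[0,0.8,0,0,0,0],[0,1.6,0,0,0,0],[0,2.3,0,0,0,0],[0,2.67,0,0,0,0],[0,2.67,0,0,0,0]]' >/dev/null; python3 p.py .4522 .374 .043 85.33
python3 -m handwheel '[[0,0,0,0,0,0],[0,0,0,0,0,0],[0,0,0,0,0,0],[0,0,0,0,0,0],[0,0,0,0,0,0]]' -1; python3 p.py .4522 .374 .043 85.33
python3 - <<'E'
from workcell import bot
import cv2
from h import *
c=bot.camera("wrist"); cv2.imwrite("pics/w3.png",c["color"][:,:,::-1])
E
```

```text
pos [0.4531 0.3751 0.0445] shift [-0.034  0.06  -0.047] rot [ 0.002  0.005 -0.002] jaw 85.4 q6 0.77 F [-1.   0.2  0.4] w 0.0852 t 4.0
clock: 4.62
eef_pos: [0.4533, 0.3755, 0.045]
tool_rot: [-0.706, 0.028, -0.029, 0.707]
ft_force: [-1.1, -0.2, 1.7]
grip_width: 0.0123
pos [0.4533 0.3755 0.045 ] shift [-0.041  0.079 -0.062] rot [-0.003  0.006  0.003] jaw 85.4 q6 0.77 F [-1.1 -0.2  1.7] w 0.0123 t 4.625
```

View pics/w3.png

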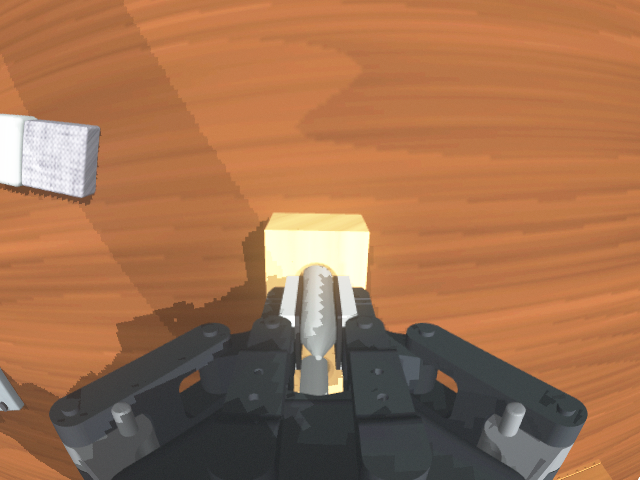

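```bash
python3 -m handwheel '[[0,-0.5,0,0,0,0],[0,-1.3,0,0,0,0],[0,-2.3,0,0,0,0],[0,-3.5,0,0,0,0],[0,-4.8,0,0,0,0]]' ; python3 p.py .5706 -.0018 .165 13.1
```

```text
clock: 5.3
eef_pos: [0.4529, 0.375, 0.1658]
tool_rot: [0.707, -0.029, 0.028, -0.706]
ft_force: [-0.0, 0.4, -0.3]
grip_width: 0.0126
pos [0.4529 0.375  0.1658] shift [  5.905   0.034 -14.642] rot [ 4.000e-03  7.229e+00 -0.000e+00] jaw 85.4 q6 0.77 F [-0.   0.4 -0.3] w 0.0126 t 5.3
```

```bash
python3 -m handwheel '[[0.3,-0.2,-0.8,0,0.4,0],[1.1,-0.2,-2.6,0,1.3,0],[1.9,-0.2,-4.7,0,2.2,0],[2.7,-0.2,-6.7,0,3.1,0],[3.5,-0.2,-8.7,0,4,0]]' >/dev/null; python3 p.py .5706 -.0018 .165 13.1
```

```text
pos [0.5223 0.1483 0.1686] shift [ 5.615  0.145 -2.874] rot [0.012 3.184 0.   ] jaw 44.9 q6 1.06 F [ 0.8  0.1 -0.7] w 0.0122 t 5.925
```

```bash
python3 p.py .583 -.0553 .17 13.1
python3 -m handwheel '[[1.6,0,-1,0,0.8,0],[3.4,0,-1.7,0,1.6,0],[5.2,0,-2.3,0,2.4,0],[6.6,0,-3,0,3.2,0],[7,0,-3.6,0,3.2,0]]' >/dev/null; python3 -m handwheel '[[0,0,0,0,0,0],[0,0,0,0,0,0],[0,0,0,0,0,0],[0,0,0,0,0,0],[0,0,0,0,0,0]]'>/dev/null; python3 p.py .583 -.0553 .17 13.1
python3 - <<'E'
from workcell import bot
import cv2,pickle
from h import *
c=bot.camera("wrist"); cv2.imwrite("pics/w4.png",c["color"][:,:,::-1])
pickle.dump(c,open("w4.pkl","wb"))
E
```

```text
pos [0.5223 0.1483 0.1686] shift [ 7.48  -0.053 -4.035] rot [0.012 3.184 0.   ] jaw 44.9 q6 1.06 F [ 0.8  0.1 -0.7] w 0.0122 t 5.925
pos [ 0.5843 -0.0349  0.1697] shift [ 0.781 -0.014 -0.242] rot [-0.001  0.035 -0.   ] jaw 13.5 q6 1.28 F [ 0.1 -0.6 -0.2] w 0.0124 t 7.175
```

View pics/w4.png

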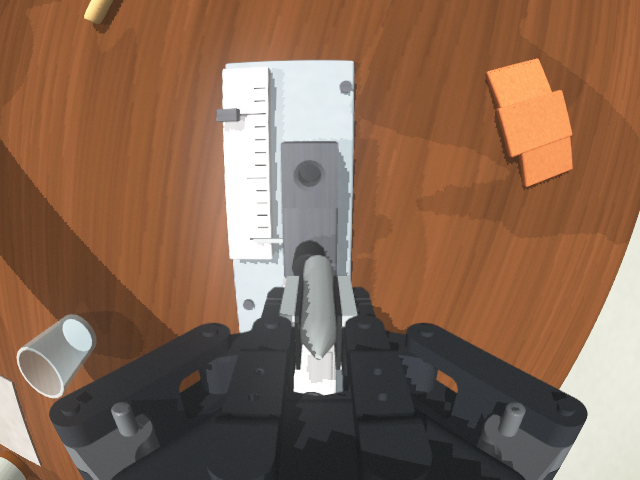

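Run:
```python
import cv2
s=cv2.imread("pics/w4.png"); cv2.imwrite("pics/w4a.png",cv2.resize(s[130:275,210:360],None,fx=4,fy=4,interpolation=3))
cv2.imwrite("pics/w4b.png",cv2.resize(s[55:165,205:365],None,fx=5,fy=5,interpolation=3))
```

```text
(no output)
```

View pics/w4a.png

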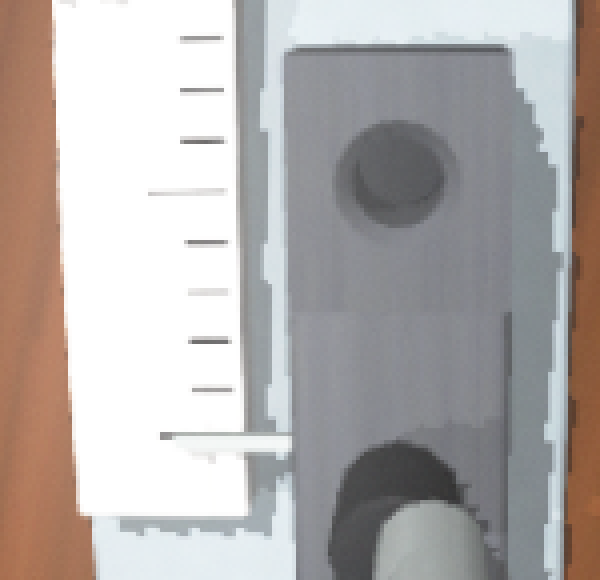

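View pics/w4b.png

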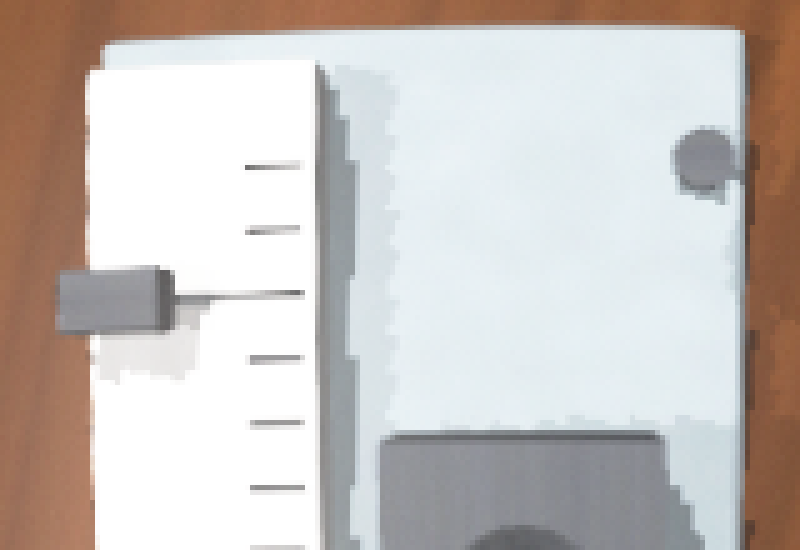

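Run:
```python
from h import *
import pickle
c=wcam(pickle.load(open("w4.pkl","rb")))
A=lambda U,V:crop(U,V,4,210,130); B=lambda U,V:crop(U,V,5,205,55)
W={}
for n,p,z in [("bore54",A(397,180),.054),("bore51",A(397,174),.051),("headL",A(287,50),.054),("headR",A(510,48),.054),("headL2",A(293,420),.054),("tick50",A(232,192),.026),("tick100",B(302,293),.026),("idx",A(163,438),.028),("idxroot",A(290,440),.028),("mark26",B(205,298),.026),("mark38",B(172,300),.032),("tick60",A(228,242),.026),("lgcornerIn",B(317,62),.026),("lgcornerOut",B(92,68),.026),("footR",B(742,30),.01),("footR2",A(572,560),.01)]:
    W[n]=atz(c,*p,z)
print({k:v[:2].round(4) for k,v in W.items()})
g=W["tick100"]-W["tick50"]; print("ticks dist",np.linalg.norm(g),"yaw",np.arctan2(-g[0],g[1]))
g=W["footR"]-W["footR2"];print("foot yaw",np.arctan2(-g[0],g[1]))
g=W["headR"]-W["headL"];print("head yaw",np.arctan2(g[1],g[0]),np.linalg.norm(g))
a=.229
for k,v in W.items(): print(k,rz(-a,v-np.array([.5889,-.08076,0])).round(4))
print("cam",ray(c,320,240)[0])
```

```text
{'bore54': array([ 0.5694, -0.0021]), 'bore51': array([ 0.5692, -0.0014]), 'headL': array([0.5457, 0.0158]), 'headR': array([0.583, 0.025]), 'headL2': array([ 0.561, -0.049]), 'tick50': array([ 0.5388, -0.0154]), 'tick100': array([0.526 , 0.0331]), 'idx': array([ 0.5353, -0.0673]), 'idxroot': array([ 0.5606, -0.0616]), 'mark26': array([0.5114, 0.0293]), 'mark38': array([0.5077, 0.0281]), 'tick60': array([ 0.5401, -0.0253]), 'lgcornerIn': array([0.52  , 0.0687]), 'lgcornerOut': array([0.4855, 0.0615]), 'footR': array([0.5823, 0.0913]), 'footR2': array([ 0.626 , -0.0802])}
ticks dist 0.050164241781639196 yaw 0.2579452842708235
foot yaw 0.24909090854633165
head yaw 0.24052932563110632 0.03843183734077311
bore54 [-0.0011  0.0811  0.054 ]
bore51 [-0.0012  0.0817  0.051 ]
headL [-0.0201  0.1039  0.054 ]
headR [0.0183 0.1043 0.054 ]
headL2 [-0.02    0.0372  0.054 ]
tick50 [-0.0339  0.075   0.026 ]
tick100 [-0.0354  0.1251  0.026 ]
idx [-0.0491  0.0253  0.028 ]
idxroot [-0.0232  0.0251  0.028 ]
mark26 [-0.0505  0.1248  0.026 ]
mark38 [-0.0544  0.1245  0.032 ]
tick60 [-0.0349  0.0651  0.026 ]
lgcornerIn [-0.0331  0.1612  0.026 ]
lgcornerOut [-0.0684  0.162   0.026 ]
footR [0.0327 0.1691 0.01  ]
footR2 [ 0.0362 -0.0079  0.01  ]
cam [0.56754958 0.03302017 0.31170513]
```

Run:
```python
import cv2
s=cv2.imread("pics/w4.png"); cv2.imwrite("pics/w4c.png",cv2.resize(s[245:375,265:375],None,fx=5,fy=5,interpolation=3))
from h import *
import pickle
c=wcam(pickle.load(open("w4.pkl","rb")))
tcp=np.array([.5843,-.0349,.1697]); a=np.radians(13.5)
print("tip pred",proj(c,tcp+[0,0,.045]),"foot c",proj(c,tcp+[0,0,-.035]),"foot out edge",proj(c,tcp+rz(a,(0,.007,-.035))),"foot left",proj(c,tcp+rz(a,(-.007,0,-.035))),proj(c,tcp+rz(a,(.007,0,-.035))))
```

```text
tip pred [319.44018243 357.2623347 ] foot c [318.88165473 264.94485626] foot out edge [318.8867522  252.06379226] foot left [305.19709126 264.93640428] [332.56392026 264.92122914]
```

View pics/w4c.png

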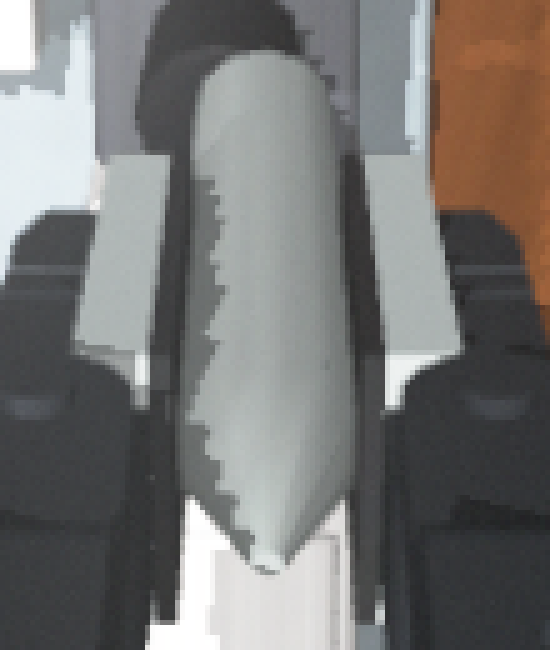

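```bash
python3 p.py .57 -.0005 .105 14
```

```text
pos [ 0.5843 -0.0351  0.1696] shift [-1.478  2.585 -0.237] rot [-0.001 -0.056  0.   ] jaw 13.4 q6 1.28 F [-0.6  0.1 -0.8] w 0.0124 t 7.225
```

```bash
python3 -m handwheel '[[-0.5,0,-0.1,0,0,0],[-1,0.4,-0.2,0,0,0],[-1.48,1.2,-0.24,0,-0.05,0],[-1.48,2,-0.24,0,-0.05,0],[-1.48,2.5,-0.24,0,-0.05,0]]' >/dev/null
python3 -m handwheel '[[0,0,0,0,0,0],[0,0,0,0,0,0],[0,0,0,0,0,0],[0,0,0,0,0,0],[0,0,0,0,0,0]]'>/dev/null; python3 p.py .57 -.0005 .105 14
python3 - <<'E'
from workcell import bot
import cv2,pickle
from h import *
c=bot.camera("wrist"); s=c["color"][:,:,::-1]; pickle.dump(c,open("w5.pkl","wb"));cv2.imwrite("pics/w5.png",cv2.resize(s[150:330,220:420],None,fx=4,fy=4*.83,interpolation=3)[:600])
c=bot.camera("side"); s=c["color"][:,:,::-1];cv2.imwrite("pics/s5.png",cv2.resize(s[180:330,230:390],None,fx=4,fy=4,interpolation=3))
E
```

```text
pos [ 0.5701 -0.0011  0.1074] shift [-0.023  0.096  0.002] rot [-0.003 -0.012  0.001] jaw 13.9 q6 1.33 F [-0.1 -0.3 -0.6] w 0.0123 t 8.475
```

View pics/w5.png

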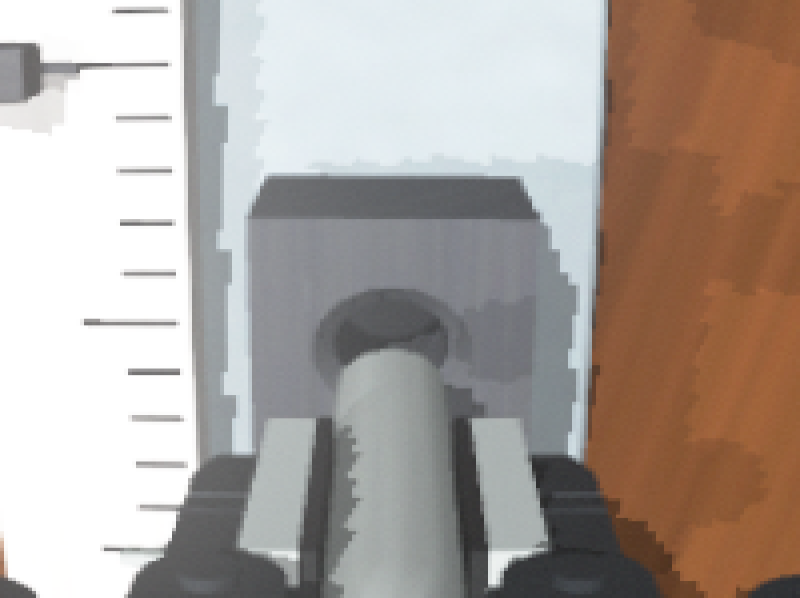

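View pics/s5.png

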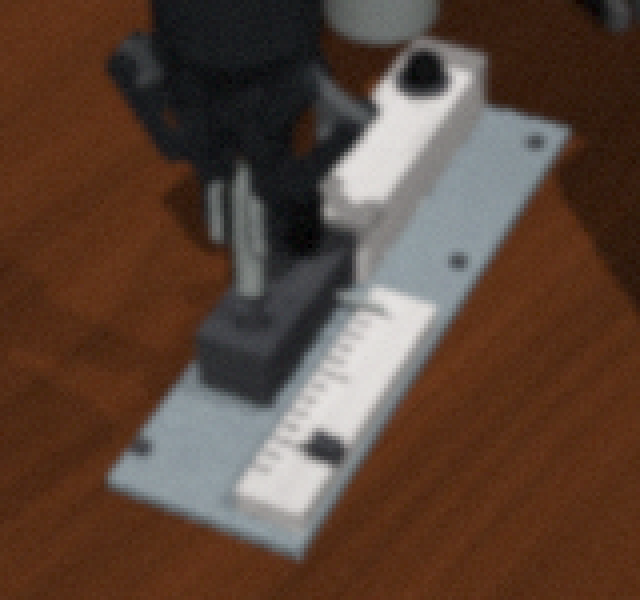

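Run:
```python
from h import *
import pickle
c=wcam(pickle.load(open("w5.pkl","rb")))
L=lambda w:rz(-.245,w-np.array([.5701,-.0011,0])).round(4)
P=lambda U,V:((U+.5)/4-.5+220,(V+.5)/3.32-.5+150)
print("foot outer edge minus r:",L(atz(c,*P(393,349),.0724))-[0,.007,0])
print("ring top",L(atz(c,*P(393,289),.054)),"ring L/R",L(atz(c,*P(314,345),.054)),L(atz(c,*P(472,345),.054)),"head far edge",L(atz(c,*P(393,218),.054)))
print("foot L/R",L(atz(c,*P(338,372),.0724)),L(atz(c,*P(447,372),.0724)))
```

```text
foot outer edge minus r: [-0.0005 -0.0014  0.0724]
ring top [-0.0005  0.0095  0.054 ] ring L/R [-0.0116 -0.0004  0.054 ] [ 0.0105 -0.0004  0.054 ] head far edge [-0.0005  0.0216  0.054 ]
foot L/R [-0.0075  0.0018  0.0724] [0.0064 0.0018 0.0724]
```

```bash
python3 -m handwheel '[[0,0.3,0,0,0,0],[0,0.6,0,0,0,0],[0,0.8,0,0,0,0],[0,1,0,0,0,0],[0,1.1,0,0,0,0]]' ; python3 p.py .57 -.0005 .059 14
```

```text
clock: 9.2
eef_pos: [0.5698, -0.0011, 0.0791]
tool_rot: [0.557, -0.436, 0.436, -0.557]
ft_force: [-1.3, -0.7, -0.4]
grip_width: 0.0125
pos [ 0.5698 -0.0011  0.0791] shift [-0.023  0.805  0.014] rot [ 0.002 -0.012  0.001] jaw 13.9 q6 1.33 F [-1.3 -0.7 -0.4] w 0.0125 t 9.2
```

```bash
python3 -m handwheel '[[0,0.2,0,0,0,0],[0,0.4,0,0,0,0],[0,0.55,0,0,0,0],[0,0.7,0,0,0,0],[0,0.8,0,0,0,0]]' ; python3 p.py .57 -.0005 .059 14
python3 - <<'E'
from workcell import bot
import cv2,pickle
c=bot.camera("side"); s=c["color"][:,:,::-1];cv2.imwrite("pics/s6.png",cv2.resize(s[180:330,230:390],None,fx=4,fy=4,interpolation=3))
E
```

```text
clock: 9.82
eef_pos: [0.5699, -0.0011, 0.0593]
tool_rot: [0.557, -0.436, 0.436, -0.557]
ft_force: [-0.9, -1.0, -0.3]
grip_width: 0.0121
pos [ 0.5699 -0.0011  0.0593] shift [-0.022  0.014  0.009] rot [ 0.    -0.012  0.001] jaw 13.9 q6 1.33 F [-0.9 -1.  -0.3] w 0.0121 t 9.825
```

View pics/s6.png

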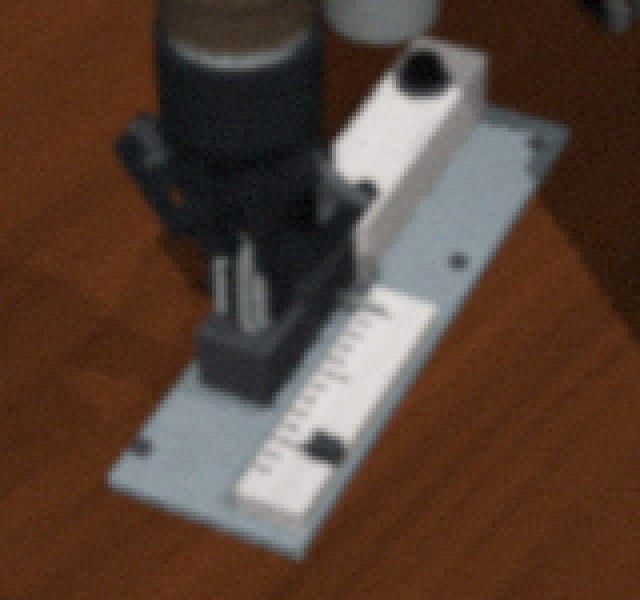

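```bash
python3 -m handwheel '[[0,0.02,0,0,0,0],[0,0.04,0,0,0,0],[0,0.06,0,0,0,0],[0,0.08,0,0,0,0],[0,0.08,0,0,0,0]]' ; python3 p.py .57 -.0005 .057 14
```

```text
clock: 10.5
eef_pos: [0.57, -0.001, 0.0588]
tool_rot: [-0.557, 0.436, -0.436, 0.557]
ft_force: [-2.7, -2.0, 7.6]
grip_width: 0.0121
pos [ 0.57   -0.001   0.0588] shift [-0.021  0.074  0.004] rot [-0.005 -0.011  0.002] jaw 13.9 q6 1.33 F [-2.7 -2.   7.6] w 0.0121 t 10.5
```

```bash
python3 -m handwheel '[[0,-0.06,0,0,0,0],[0,-0.06,0,0,0,0],[0,-0.06,0,0,0,0],[0,-0.06,0,0,0,0],[0,-0.06,0,0,0,0]]' 0; python3 p.py .57 -.0005 .16 14
python3 -m handwheel '[[0,-0.6,0,0,0,0],[0,-1.4,0,0,0,0],[0,-2.4,0,0,0,0],[0,-3.4,0,0,0,0],[0,-4,0,0,0,0]]';  python3 p.py .616 -.198 .165 14
python3 - <<'E'
from workcell import bot
import cv2,pickle
c=bot.camera("wrist"); s=c["color"][:,:,::-1]; pickle.dump(c,open("w7.pkl","wb"));cv2.imwrite("pics/w7.png",s)
c=bot.camera("side"); s=c["color"][:,:,::-1];cv2.imwrite("pics/s7.png",cv2.resize(s[180:330,230:390],None,fx=4,fy=4,interpolation=3))
E
```

```text
clock: 11.12
eef_pos: [0.5698, -0.0009, 0.0589]
tool_rot: [0.557, -0.436, 0.436, -0.557]
ft_force: [-0.2, -0.3, -0.3]
grip_width: 0.0423
pos [ 0.5698 -0.0009  0.0589] shift [-0.015 -4.044  0.01 ] rot [ 0.001 -0.011 -0.001] jaw 13.9 q6 1.33 F [-0.2 -0.3 -0.3] w 0.0423 t 11.125
clock: 11.75
eef_pos: [0.5708, -0.001, 0.1616]
tool_rot: [-0.556, 0.435, -0.437, 0.557]
ft_force: [-0.5, -0.5, -0.1]
grip_width: 0.0426
pos [ 0.5708 -0.001   0.1616] shift [ 8.085 -0.131 -0.137] rot [-0.018 -0.011  0.004] jaw 13.9 q6 1.33 F [-0.5 -0.5 -0.1] w 0.0426 t 11.75
```

View pics/w7.png

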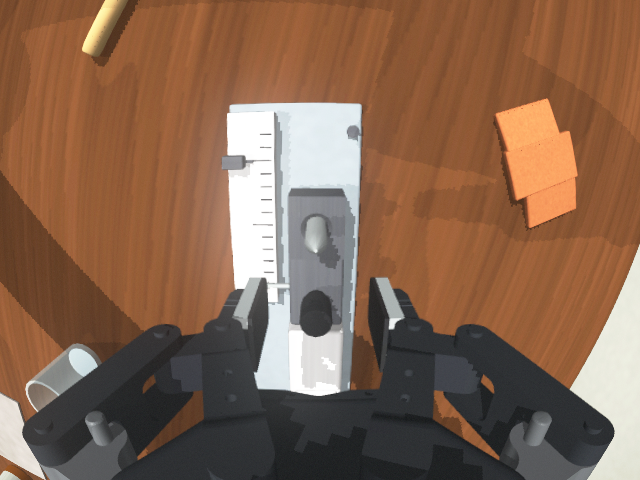

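View pics/s7.png

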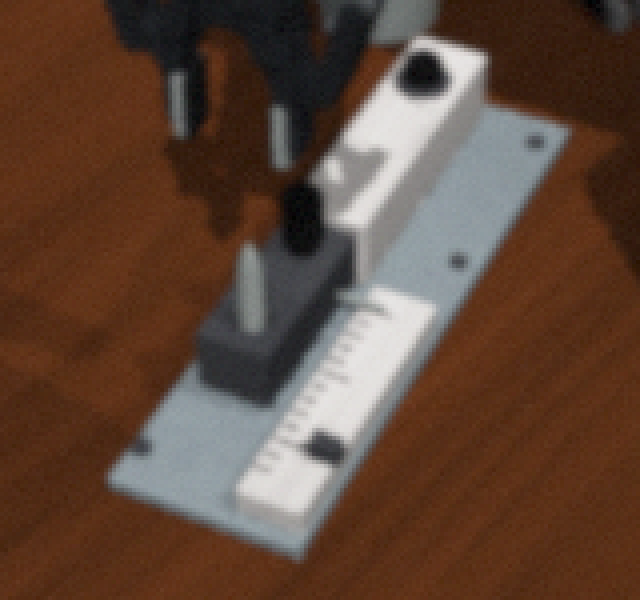

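```bash
python3 -m handwheel '[[0.8,-0.2,0,0,0,0],[2.8,-0.2,0,0,0,0],[4.8,-0.2,0,0,0,0],[6.8,-0.2,-0.1,0,0,0],[8.1,-0.2,-0.13,0,0,0]]' -1 >/dev/null;  python3 p.py .616 -.198 .13 14
python3 -m handwheel '[[0,0.4,0,0,0,0],[0,0.8,0,0,0,0],[0,1.2,0,0,0,0],[0,1.2,0,0,0,0],[0,1.2,0,0,0,0]]' >/dev/null;  python3 p.py .616 -.198 .13 14
python3 - <<'E'
from workcell import bot
import cv2,pickle
from h import *
c=bot.camera("wrist"); s=c["color"][:,:,::-1]; pickle.dump(c,open("w8.pkl","wb"));cv2.imwrite("pics/w8.png",s)
c=bot.camera("side"); s=c["color"][:,:,::-1];cv2.imwrite("pics/s8.png",cv2.resize(s[150:300,270:400],None,fx=4,fy=4,interpolation=3))
for cc,p in [("top",crop(648,100,5,250,205)),("side",crop(343,67,4,250,180))]: print(atz(CAM[cc],*p,.072))
E
```

```text
pos [ 0.6146 -0.202   0.1625] shift [-0.142  1.3    0.094] rot [ 0.012 -0.027 -0.003] jaw 13.7 q6 1.01 F [ 1.2 -0.1 -0.4] w 0.0002 t 12.475
pos [ 0.6155 -0.1976  0.1343] shift [0.021 0.173 0.014] rot [-0.001 -0.004  0.001] jaw 14.0 q6 1.02 F [ 0.2  0.6 -0.3] w -0.0001 t 13.1
[ 0.61585968 -0.19836579  0.072     ]
[ 0.61283384 -0.19349685  0.072     ]
```

View pics/w8.png

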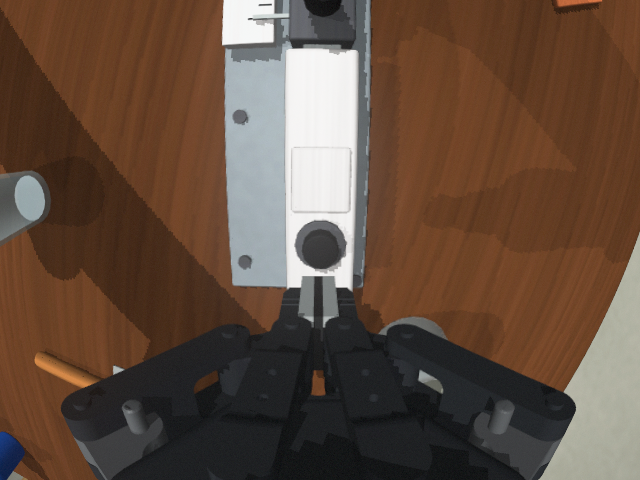

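View pics/s8.png

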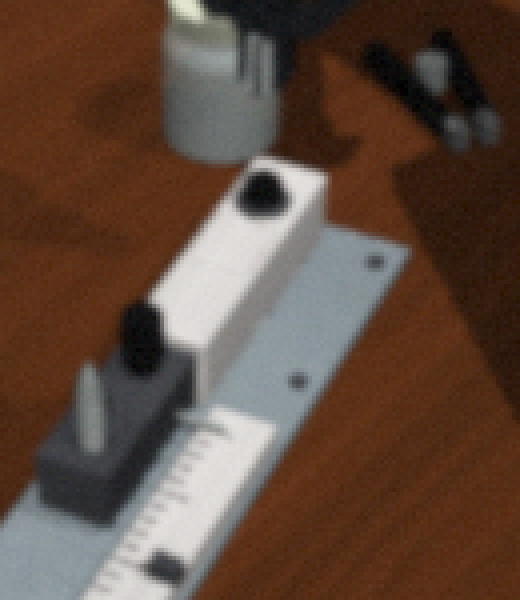

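```bash
python3 - <<'E'
from h import *
import pickle
c=wcam(pickle.load(open("w8.pkl","rb")))
print(atz(c,320,248,.072), proj(c,[.6155,-.1976,.1343]))
E
python3 p.py .616 -.198 .08 14
```

```text
[ 0.61626182 -0.19765224  0.072     ] [319.05102195 295.10290253]
pos [ 0.6158 -0.198   0.1348] shift [2.000e-03 2.191e+00 6.000e-03] rot [-0.006 -0.007  0.004] jaw 13.9 q6 1.02 F [ 0.1  0.3 -0.1] w -0.0001 t 13.2
```

Aligned. Press down.

```bash
python3 -m handwheel '[[0,0.6,0,0,0,0],[0,1.2,0,0,0,0],[0,1.8,0,0,0,0],[0,2.1,0,0,0,0],[0,2.2,0,0,0,0]]' ;  python3 p.py .616 -.198 .064 14
python3 -m handwheel '[[0,0.1,0,0,0,0],[0,0.25,0,0,0,0],[0,0.4,0,0,0,0],[0,0.55,0,0,0,0],[0,0.65,0,0,0,0]]' ;  python3 p.py .616 -.198 .064 14
```

```text
clock: 13.82
eef_pos: [0.6149, -0.1982, 0.078]
tool_rot: [0.557, -0.436, 0.435, -0.557]
ft_force: [-0.2, 0.3, -0.9]
grip_width: 0.0001
pos [ 0.6149 -0.1982  0.078 ] shift [0.002 0.558 0.048] rot [ 0.008 -0.012 -0.005] jaw 13.9 q6 1.02 F [-0.2  0.3 -0.9] w 0.0001 t 13.825
clock: 14.45
eef_pos: [0.6159, -0.1985, 0.0638]
tool_rot: [-0.557, 0.435, -0.436, 0.557]
ft_force: [-4.4, 0.8, 16.5]
grip_width: -0.0001
pos [ 0.6159 -0.1985  0.0638] shift [-0.017 -0.006  0.009] rot [-0.008 -0.011  0.005] jaw 13.9 q6 1.02 F [-4.4  0.8 16.5] w -0.0001 t 14.45
```

```bash
python3 -m handwheel '[[0,-0.5,0,0,0,0],[0,-1.2,0,0,0,0],[0,-2.2,0,0,0,0],[0,-3.3,0,0,0,0],[0,-4.2,0,0,0,0]]' >/dev/null;  python3 p.py .583 -.0553 .15 14
python3 -m handwheel '[[-0.8,0,0,0,0,0],[-2.6,0.2,0,0,0,0],[-4.4,0.4,0,0,0,0],[-5.6,0.6,0,0,0,0],[-5.8,0.6,0,0,0,0]]' 0.1;  python3 p.py .583 -.0553 .15 14
python3 - <<'E'
from workcell import bot
import cv2,pickle
from h import *
c=bot.camera("wrist"); s=c["color"][:,:,::-1]; pickle.dump(c,open("w9.pkl","wb"));cv2.imwrite("pics/w9.png",s)
E
```

```text
pos [ 0.6158 -0.1985  0.1701] shift [-5.875  0.8    0.099] rot [-0.01  -0.011  0.006] jaw 13.9 q6 1.02 F [ 0.8 -0.7 -0.8] w 0.0003 t 15.075
clock: 15.7
eef_pos: [0.5785, -0.0545, 0.1516]
tool_rot: [0.558, -0.436, 0.434, -0.557]
ft_force: [0.3, -0.5, -0.5]
grip_width: 0.0472
pos [ 0.5785 -0.0545  0.1516] shift [0.076 0.062 0.168] rot [ 0.017  0.011 -0.009] jaw 14.1 q6 1.23 F [ 0.3 -0.5 -0.5] w 0.0472 t 15.7
```

View pics/w9.png

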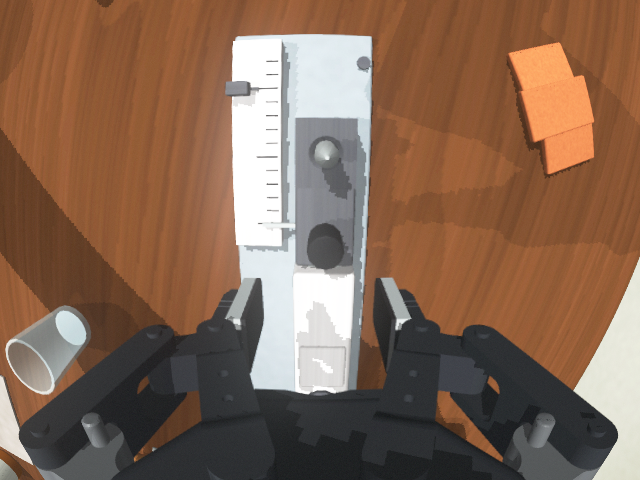

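Run:
```python
from h import *
import pickle
s=cv2.imread("pics/w9.png"); cv2.imwrite("pics/w9z.png",cv2.resize(s[70:280,220:380],None,fx=3.5,fy=2.85,interpolation=3) if 0 else cv2.resize(s[200:280,250:370],None,fx=6,fy=6,interpolation=3))
c=wcam(pickle.load(open("w9.pkl","rb")))
print(proj(c,[.583,-.0553,.092]),atz(c,327,249,.092))
```

```text
[326.4067053 252.4882857] [ 0.5827968  -0.05315962  0.092     ]
```

View pics/w9z.png

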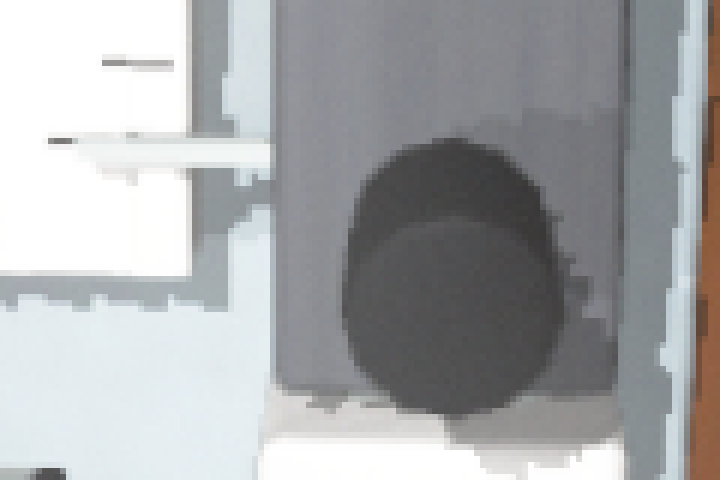

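```bash
python3 -m handwheel '[[0,0,0,0,0,0],[0,0,0,0,0,0],[0,0,0,0,0,0],[0,0.2,0,0,0,0],[0,0.4,0,0,0,0]]' >/dev/null;  python3 p.py .5824 -.0554 .06 13.9
```

```text
pos [ 0.5805 -0.0579  0.1423] shift [-0.078  3.293  0.1  ] rot [ 0.001 -0.004 -0.   ] jaw 13.9 q6 1.23 F [ 0.5  0.3 -0.3] w 0.0468 t 16.375
```

```bash
python3 -m handwheel '[[-0.04,0.5,0.05,0,0,0],[-0.08,1,0.1,0,0,0],[-0.08,1.5,0.1,0,0,0],[-0.08,2,0.1,0,0,0],[-0.08,2.2,0.1,0,0,0]]' >/dev/null;  python3 p.py .5824 -.0554 .06 13.9
python3 - <<'E'
from workcell import bot
import cv2,pickle
from h import *
c=bot.camera("wrist"); s=c["color"][:,:,::-1]; cv2.imwrite("pics/w10.png",s)
E
```

```text
pos [ 0.5817 -0.0549  0.0864] shift [0.026 1.055 0.024] rot [ 0.011 -0.    -0.004] jaw 13.9 q6 1.23 F [-0.7  0.3 -0.2] w 0.0469 t 17.0
```

View pics/w10.png

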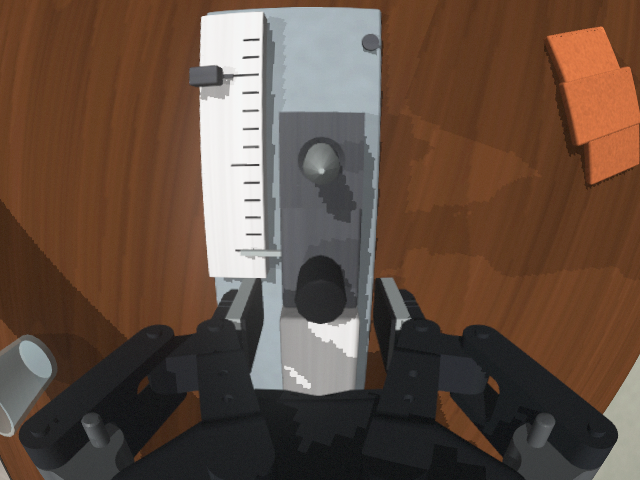

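```bash
python3 -m handwheel '[[0.02,0.3,0.02,0,0,0],[0.02,0.6,0.02,0,0,0],[0.02,0.9,0.02,0,0,0],[0.02,1.05,0.02,0,0,0],[0.02,1.05,0.02,0,0,0]]' >/dev/null;  python3 p.py .5824 -.0554 .06 13.9
python3 -m handwheel '[[0,0,0,0,0,0],[0,0,0,0,0,0],[0,0,0,0,0,0],[0,0,0,0,0,0],[0,0,0,0,0,0]]' -1 ;  python3 p.py .5824 -.0554 .06 13.9
python3 - <<'E'
from workcell import bot
import cv2,pickle
from h import *
c=bot.camera("wrist"); s=c["color"][:,:,::-1]; cv2.imwrite("pics/w11.png",s);pickle.dump(c,open("w11.pkl","wb"))
E
```

```text
pos [ 0.5828 -0.0554  0.0612] shift [-0.002  0.046 -0.016] rot [ 0.004 -0.001 -0.002] jaw 13.9 q6 1.23 F [-0.   0.2  0.5] w 0.047 t 17.675
clock: 18.3
eef_pos: [0.5829, -0.0555, 0.0621]
tool_rot: [0.557, -0.436, 0.436, -0.557]
ft_force: [-4.1, -0.6, 5.5]
grip_width: 0.0202
pos [ 0.5829 -0.0555  0.0621] shift [-0.009  0.084 -0.02 ] rot [ 0.    -0.002  0.001] jaw 13.9 q6 1.23 F [-4.1 -0.6  5.5] w 0.0202 t 18.3
```

View pics/w11.png

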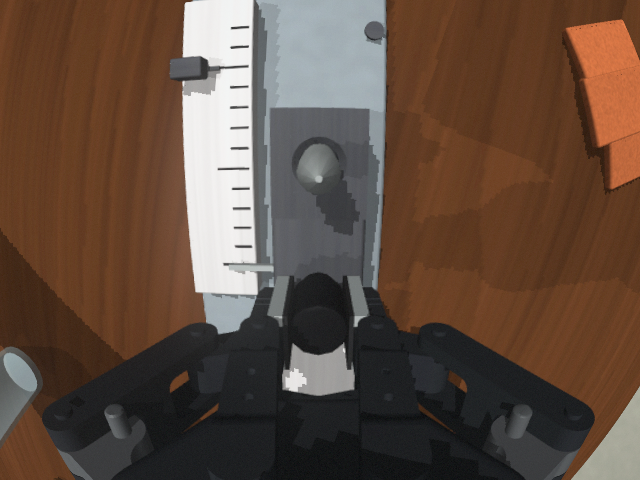

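```bash
python3 -m handwheel '[[-0.2,0,0,0,0,0],[-0.4,0,0,0,0,0],[-0.7,0,0.01,0,0,0],[-1,0,0.01,0,0,0],[-1.2,0,0.01,0,0,0]]';  python3 p.py .56 .0412 .0621 13.9
python3 - <<'E'
from workcell import bot
import cv2,pickle
from h import *
c=bot.camera("wrist"); s=c["color"][:,:,::-1]; cv2.imwrite("pics/w12.png",s)
E
```

```text
clock: 18.98
eef_pos: [0.5762, -0.0273, 0.0621]
tool_rot: [0.557, -0.435, 0.437, -0.556]
ft_force: [-2.6, -5.8, 4.9]
grip_width: 0.02
pos [ 0.5762 -0.0273  0.0621] shift [-2.816 -0.009  0.025] rot [-0.    -0.006  0.017] jaw 13.8 q6 1.28 F [-2.6 -5.8  4.9] w 0.02 t 18.975
```

View pics/w12.png

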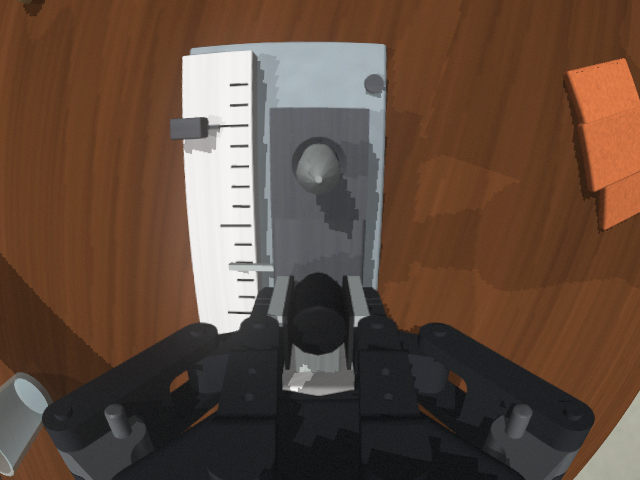

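```bash
python3 -m handwheel '[[-0.4,0,0,0,0,0],[-1,0,0.01,0,0,0],[-1.6,0,0.02,0,0,0],[-2.1,0,0.02,0,0,0],[-2.4,0,0.02,0,0,0]]';  python3 -m handwheel '[[0,0,0,0,0,0],[0,0,0,0,0,0],[0,0,0,0,0,0],[0,0,0,0,0,0],[0,0,0,0,0,0]]' >/dev/null; python3 p.py .56 .0412 .0621 13.9
python3 - <<'E'
from workcell import bot
import cv2,pickle
from h import *
c=bot.camera("wrist"); s=c["color"][:,:,::-1]; cv2.imwrite("pics/w13.png",cv2.resize(s[180:300,150:310],None,fx=5,fy=5,interpolation=3));pickle.dump(c,open("w13.pkl","wb"))
E
```

```text
clock: 19.65
eef_pos: [0.5623, 0.0312, 0.0621]
tool_rot: [0.557, -0.435, 0.437, -0.556]
ft_force: [-2.5, -6.0, 5.3]
grip_width: 0.02
pos [0.5623 0.031  0.0621] shift [-0.418 -0.002  0.009] rot [ 0.    -0.006  0.014] jaw 13.8 q6 1.39 F [-1.5 -4.1  5.1] w 0.0202 t 20.275
```

View pics/w13.png

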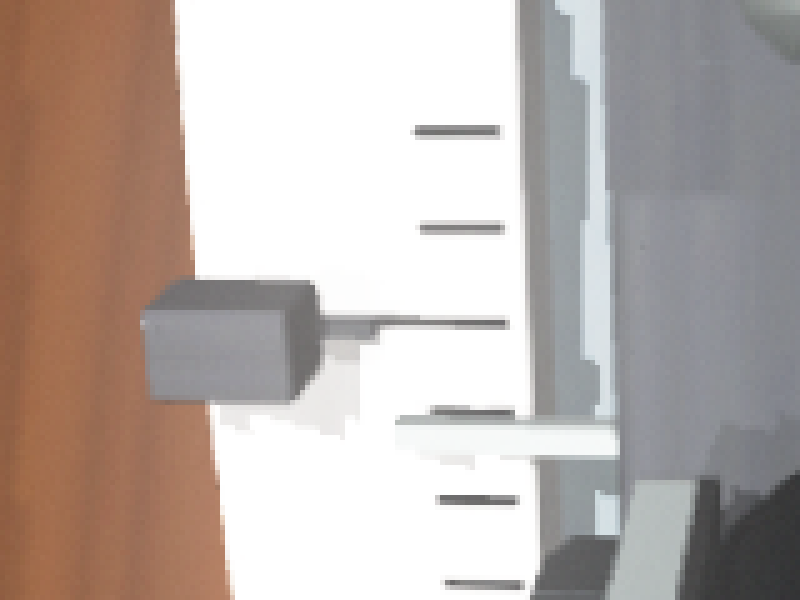

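Run:
```python
import pickle,cv2,numpy as np
s=pickle.load(open("w13.pkl","rb"))["color"][:,:,::-1]
r=s[230:285,200:285].astype(float)
print(r.max(), np.unique(r[38:48,30:40].astype(int).reshape(-1,3)[:,0]))
e=np.clip((r-190)/(255-190),0,1)**3*255
cv2.imwrite("pics/w13e.png",cv2.resize(e.astype(np.uint8),None,fx=9,fy=9,interpolation=0))
```

```text
255.0 [234 235 236 241 243 244 245 246 247 248 249 250 251 252 254 255]
```

View pics/w13e.png

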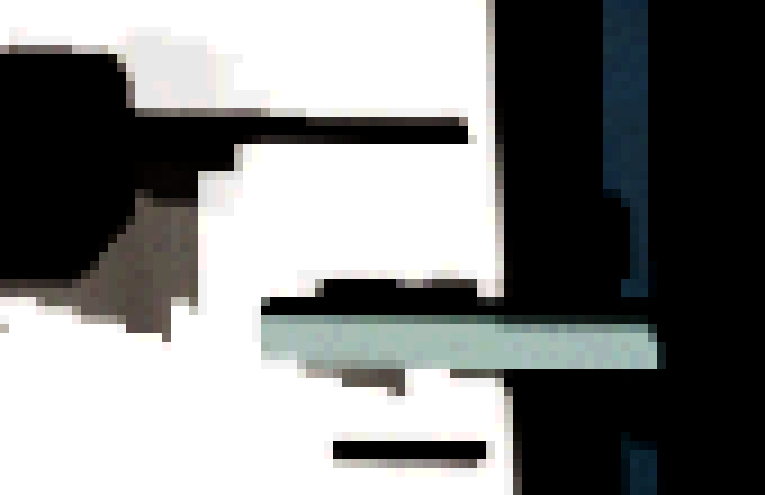

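Run:
```python
from h import *
import pickle
c=wcam(pickle.load(open("w13.pkl","rb")))
o=np.array([.5823,.0312,0])
L=lambda u,v,z:rz(-.231,atz(c,u,v,z)-o).round(4)
cr=lambda U,V:crop(U,V,5,150,180)
i=L(*cr(402,441),.029);
for z in(.028,.029,.031): m=L(*cr(372,331),z); print("idx",i,"mark",m,"d",(m-i)[1])
t=L(*cr(480,323),.026);t2=L(*cr(475,411),.026);print("ticks",t,t2)
print("finger edges",L(*cr(402,428),.029),L(*cr(402,453),.029),"rod edges",L(*cr(360,323),.029),L(*cr(360,339),.029))
```

```text
idx [-0.0655  0.0026  0.029 ] mark [-0.0681  0.0142  0.028 ] d 0.011600000000000001
idx [-0.0655  0.0026  0.029 ] mark [-0.0679  0.0146  0.029 ] d 0.012
idx [-0.0655  0.0026  0.029 ] mark [-0.0673  0.0153  0.031 ] d 0.0127
ticks [-0.0571  0.0146  0.026 ] [-0.0582  0.0049  0.026 ]
finger edges [-0.0654  0.004   0.029 ] [-0.0656  0.0012  0.029 ] rod edges [-0.0691  0.0154  0.029 ] [-0.0692  0.0137  0.029 ]
```

```bash
python3 -m handwheel '[[-0.1,0,0,0,0,0],[-0.2,0,0,0,0,0],[-0.3,0,0,0,0,0],[-0.4,0,0,0,0,0],[-0.43,0,0,0,0,0]]'>/dev/null;  python3 -m handwheel '[[0,0,0,0,0,0],[0,0,0,0,0,0],[0,0,0,0,0,0],[0,0,0,0,0,0],[0,0,0,0,0,0]]' >/dev/null; python3 p.py .56 .0412 .0621 13.9
python3 - <<'E'
from workcell import bot
import cv2,pickle
from h import *
c=bot.camera("wrist"); s=c["color"][:,:,::-1]; cv2.imwrite("pics/w14.png",cv2.resize(s[240:290,190:290],None,fx=8,fy=8,interpolation=0));pickle.dump(c,open("w14.pkl","wb"))
c=bot.camera("side"); s=c["color"][:,:,::-1];cv2.imwrite("pics/s14.png",cv2.resize(s[230:320,270:370],None,fx=6,fy=6,interpolation=3));cv2.imwrite("pics/s14f.png",s)
c=bot.camera("top"); s=c["color"][:,:,::-1];cv2.imwrite("pics/t14.png",s)
E
```

```text
pos [0.5599 0.0412 0.0621] shift [ 0.003 -0.     0.005] rot [-0.001 -0.007  0.016] jaw 13.8 q6 1.4 F [-1.4 -5.7  5.8] w 0.0203 t 21.575
```

View pics/w14.png

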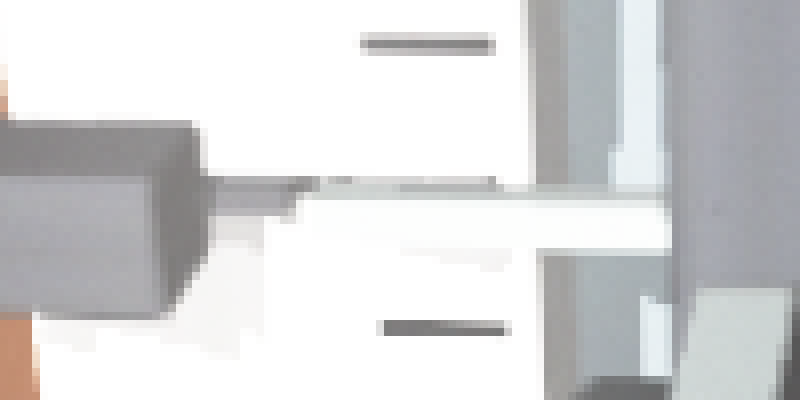

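View pics/s14.png

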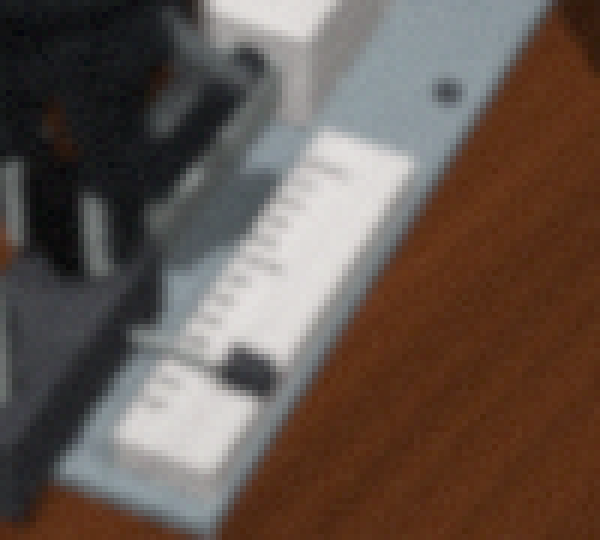

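Run:
```python
import pickle,cv2,numpy as np
s=pickle.load(open("w14.pkl","rb"))["color"][:,:,::-1]
r=s[252:282,205:265].astype(float)
e=np.clip((r-235)/20,0,1)*255
f=np.clip((r-60)/150,0,1)*255
cv2.imwrite("pics/w14e.png",np.vstack([cv2.resize(x.astype(np.uint8),None,fx=10,fy=10,interpolation=0) for x in (e,f)]))
print(r[:,26:42,1].astype(int))
```

```text
[[255 255 255 255 255 255 255 255 255 255 255 255 255 255 255 255]
 [255 255 255 255 255 255 255 255 255 255 255 255 255 255 255 255]
 [255 255 255 255 255 255 255 255 255 255 255 255 255 255 255 255]
 [255 255 255 255 255 255 255 255 255 255 255 255 255 255 255 255]
 [255 255 255 255 255 255 255 255 255 255 255 255 255 255 255 255]
 [255 255 255 255 255 255 255 255 255 255 255 255 255 255 255 255]
 [255 255 255 255 255 255 255 255 255 255 255 255 255 255 255 255]
 [255 255 255 255 255 255 255 255 255 255 255 255 255 255 255 255]
 [255 255 255 255 255 255 255 255 255 255 255 255 255 255 255 255]
 [255 254 254 254 254 254 255 255 255 255 255 255 255 255 255 254]
 [194 182 175 209 219 219 216 217 216 214 214 212 225 219 215 214]
 [210 208 210 211 209 208 207 209 201 183 183 184 183 183 184 183]
 [211 212 212 215 212 211 213 212 211 207 208 207 207 206 208 205]
 [253 253 252 252 252 252 252 252 251 251 252 251 251 251 251 250]
 [254 254 254 254 254 254 254 254 254 254 254 254 254 254 254 254]
 [254 254 254 254 253 254 254 254 254 254 254 254 254 254 254 254]
 [254 254 254 254 254 254 25
[... 210 characters left out ...]
 249 248 247 247 247 247 247]
 [255 255 255 255 255 255 255 255 255 255 255 255 255 253 247 247]
 [255 255 255 255 255 255 255 255 255 255 255 255 255 255 255 255]
 [255 255 255 255 255 255 255 255 255 255 255 255 255 255 255 255]
 [255 255 255 255 255 255 255 255 255 255 255 255 255 255 255 255]
 [255 255 255 255 255 255 255 255 255 255 255 255 255 255 255 255]
 [255 255 255 255 255 255 255 255 255 255 255 255 255 255 255 255]
 [255 255 255 255 255 255 255 255 255 255 255 255 255 255 255 255]
 [255 255 255 255 255 255 255 255 255 255 255 255 255 255 255 255]
 [255 255 255 255 255 255 223 125 125 126 124 125 124 131 142 152]
 [255 255 255 255 255 255 225 124 126 125 123 125 127 126 124 124]]
```

View pics/w14e.png

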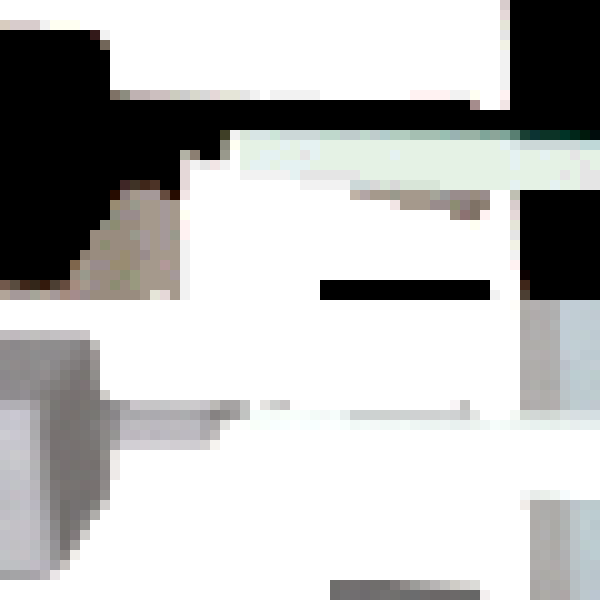

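Run:
```python
from h import *
import pickle
c=wcam(pickle.load(open("w14.pkl","rb")))
o=np.array([.5599,.0412,0]); a=.232
L=lambda u,v,z:rz(-a,atz(c,u,v,z)-o)
cr=lambda U,V:crop(U,V,8,190,240)
print("body top far/near edge", L(*cr(80,177),.038).round(4),L(*cr(80,316),.038).round(4))
for z in (.026,.028,.029,.030,.032): print(z,"rod",L(*cr(270,190),z)[:2].round(4),L(*cr(270,214),z)[:2].round(4),"finger",L(*cr(345,198),z)[:2].round(4),L(*cr(345,244),z)[:2].round(4))
print("ticks",L(*cr(445,43),.026)[:2].round(4),L(*cr(455,327),.026)[:2].round(4), "tick hidden",L(*cr(450,182),.026)[:2].round(4))
print("ray slope:", (L(*cr(300,200),.0)-L(*cr(300,200),.01)).round(4))
```

```text
body top far/near edge [-0.0593  0.0048  0.038 ] [-0.0603 -0.0047  0.038 ]
0.026 rod [-0.0503 -0.0005] [-0.0504 -0.0022] finger [-0.0452 -0.0009] [-0.0454 -0.0042]
0.028 rod [-0.0497  0.0003] [-0.0499 -0.0014] finger [-0.0447 -0.0001] [-0.0449 -0.0034]
0.029 rod [-0.0494  0.0007] [-0.0496 -0.001 ] finger [-0.0445  0.0003] [-0.0447 -0.0029]
0.03 rod [-0.0492  0.0011] [-0.0493 -0.0006] finger [-0.0442  0.0007] [-0.0444 -0.0025]
0.032 rod [-0.0486  0.0019] [-0.0487  0.0002] finger [-0.0437  0.0015] [-0.0439 -0.0017]
ticks [-0.0379  0.0099] [-0.0383 -0.01  ] tick hidden [-0.0381  0.0004]
ray slope: [-0.0026 -0.004  -0.01  ]
```

Run:
```python
from h import *
import pickle
s=cv2.imread("pics/w9.png"); c=wcam(pickle.load(open("w9.pkl","rb")))
cv2.imwrite("pics/w9m.png",cv2.resize(s[75:105,215:290],None,fx=10,fy=10,interpolation=0))
cv2.imwrite("pics/w9i.png",cv2.resize(s[210:240,240:315],None,fx=10,fy=10,interpolation=0))
a=.232;o=np.array([.5824,-.0554,0])
L=lambda u,v,z:rz(-a,atz(c,u,v,z)-o)[:2].round(4)
print("knob",L(325.2,252.1,.092),"finger?",L(*crop(120,152,6,250,200),.029), "edges",L(*crop(150,141,6,250,200),.029),L(*crop(150,165,6,250,200),.029))
```

```text
knob [-0.0001  0.0002] finger? [-0.0404 -0.0014] edges [-0.0366  0.    ] [-0.0367 -0.0031]
```

View pics/w9m.png

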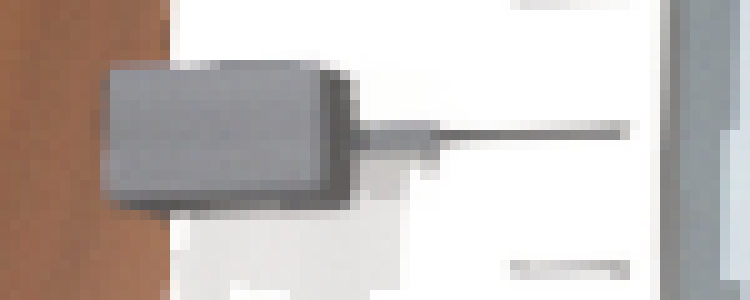

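View pics/w9i.png

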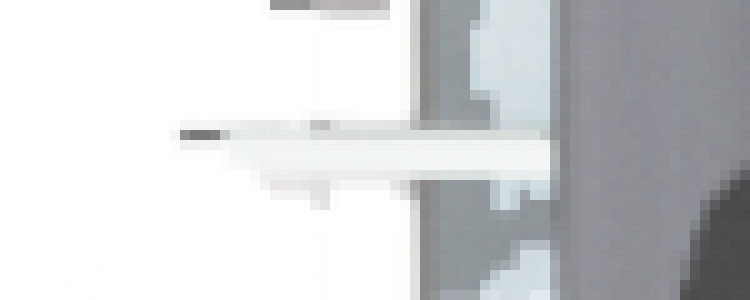

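Run:
```python
from h import *
import pickle
c=wcam(pickle.load(open("w9.pkl","rb")))
a=.232;o=np.array([.5824,-.0554,0])
L=lambda u,v,z:rz(-a,atz(c,u,v,z)-o)[:2].round(4)
i=lambda U,V:crop(U,V,10,240,210); m=lambda U,V:crop(U,V,10,215,75)
print("tick0",L(*i(200,135),.026),"finger top face",L(*i(330,140),.029),L(*i(330,180),.029),"root",L(*i(480,140),.029),L(*i(480,180),.029),"side bottom",L(*i(480,128),.027))
print("tick10",L(*i(330,8),.026))
print("tick100",L(*m(530,131),.026),L(*m(620,129),.026),"tick90",L(*m(570,267),.026))
print("body top",L(*m(220,68),.038),L(*m(220,192),.038),"rod",L(*m(395,133),.029),L(*m(395,152),.029))
```

```text
tick0 [-0.0484 -0.0009] finger top face [-0.0381 -0.0004] [-0.0382 -0.0034] root [-0.0269 -0.0002] [-0.027  -0.0033] side bottom [-0.0271  0.0002]
tick10 [-0.0383  0.009 ]
tick100 [-0.0418  0.0991] [-0.0353  0.0991] tick90 [-0.0388  0.0891]
body top [-0.0618  0.103 ] [-0.0617  0.0942] rod [-0.051   0.0989] [-0.051   0.0975]
```

Run:
```python
from h import *
import pickle
C=pickle.load(open("w8.pkl","rb")); s=C["color"][:,:,::-1]
cv2.imwrite("pics/w8i.png",cv2.resize(s[0:50,220:295],None,fx=10,fy=10,interpolation=0))
r=s[0:50,220:295].astype(float); e=np.clip((r-200)/55,0,1)**2*255
cv2.imwrite("pics/w8e.png",cv2.resize(e.astype(np.uint8),None,fx=10,fy=10,interpolation=0))
for n in("w4","w8","w9","w11","w13","w14"):
  c=wcam(pickle.load(open(n+".pkl","rb"))); print(n,rz(-.232,ray(c,320,240)[0]-np.array([.5824,-.0554,0])).round(4))
```

```text
w4 [0.0059 0.0895 0.3117]
w8 [-0.0018 -0.076   0.2764]
w9 [-0.0047  0.0715  0.2937]
w11 [-0.0007  0.0697  0.2041]
w13 [-0.0009  0.159   0.204 ]
w14 [-0.0009  0.1696  0.2039]
```

View pics/w8i.png

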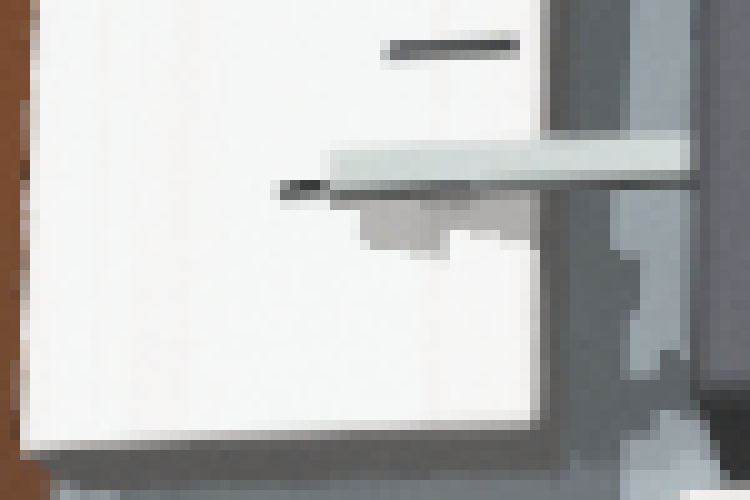

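View pics/w8e.png

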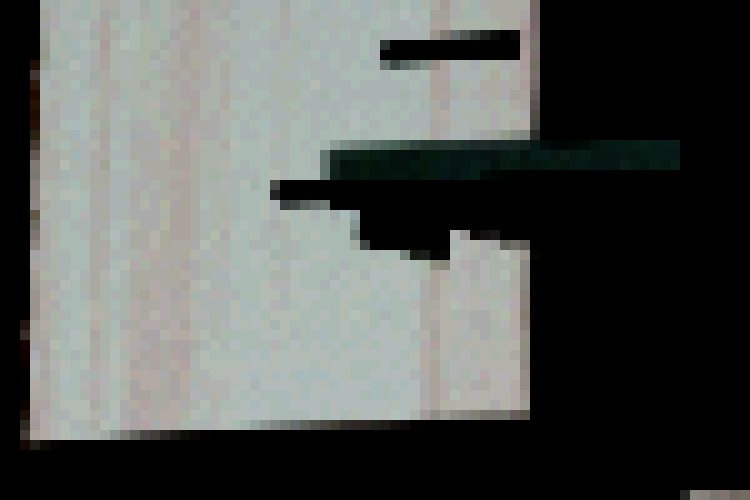

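Run:
```python
from h import *
import pickle
a=.232;o=np.array([.5824,-.0554,0])
def LL(n):
    c=wcam(pickle.load(open(n+".pkl","rb"))); return lambda u,v,z:rz(-a,atz(c,u,v,z)-o)[:2].round(4)
L8,L9=LL("w8"),LL("w9"); p8=lambda U,V:crop(U,V,10,220,0); p9=lambda U,V:crop(U,V,10,240,210)
t8=L8(*p8(300,189),.026);t9=L9(*p9(200,135),.026); print("tick0",t8,t9,"tick10",L8(*p8(450,48),.026),L9(*p9(330,8),.026))
for z in (.028,.029,.030,.031,.032):
    print(z,"w8",(L8(*p8(345,151),z)-t8)[1].round(4),(L8(*p8(345,180),z)-t8)[1].round(4),"w9",(L9(*p9(330,138),z)-t9)[1].round(4),(L9(*p9(330,180),z)-t9)[1].round(4))
```

```text
tick0 [-0.0487 -0.0011] [-0.0484 -0.0009] tick10 [-0.0387  0.0089] [-0.0383  0.009 ]
0.028 w8 0.002 -0.0001 w9 0.0004 -0.0028
0.029 w8 0.0017 -0.0004 w9 0.0007 -0.0025
0.03 w8 0.0014 -0.0007 w9 0.001 -0.0023
0.031 w8 0.0011 -0.001 w9 0.0012 -0.002
0.032 w8 0.0008 -0.0013 w9 0.0015 -0.0017
```

Run:
```python
import pickle,cv2
cv2.imwrite("pics/w14f.png",pickle.load(open("w14.pkl","rb"))["color"][:,:,::-1])
```

```text
(no output)
```

View pics/w14f.png

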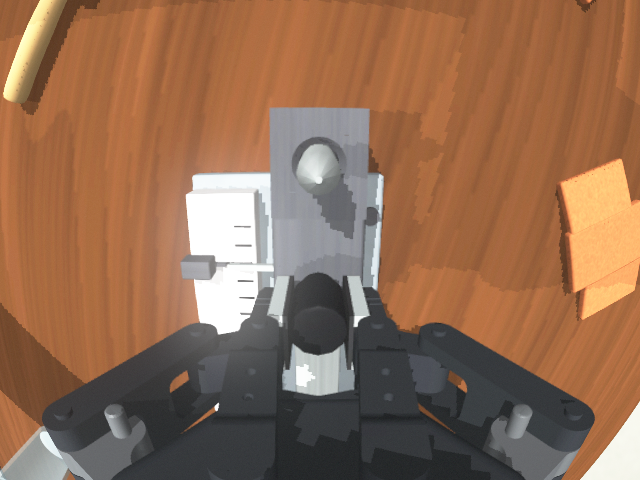

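View pics/s14f.png

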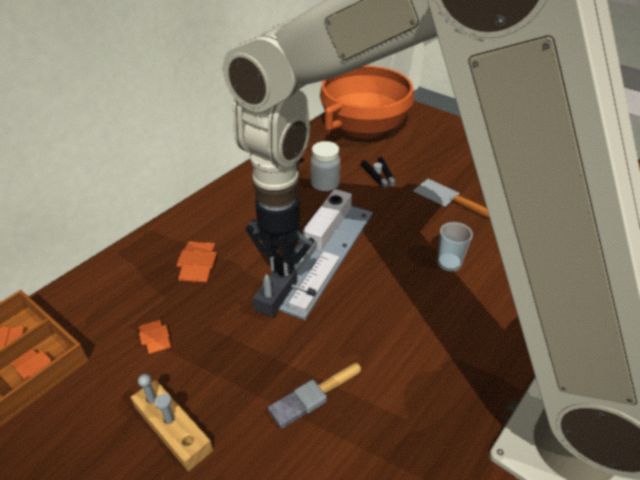

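```bash
python3 p.py .5599 .0412 .0621 13.9; python3 -c "
from workcell import bot
print(abs(bot.get_obs()['joint_vel']).max()); print(bot.job_done()); print(bot.get_obs()['eef_pos'])"
```

```text
pos [0.5599 0.0412 0.0621] shift [0.002 0.    0.001] rot [-0.001 -0.007  0.016] jaw 13.8 q6 1.4 F [-1.9 -4.7  6.1] w 0.0201 t 21.725
0.0005171559879158658
the job is handed in; nothing more can be done
None
the job is handed in; nothing more can be done
```

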